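# Check two articulator hinges by feel and shut the stiff one

### The job

Before casts are mounted, check the hinges of the two articulators on the bench: take each upper arm lightly by the nose and swing it slowly up and over to its back stop, feeling how it runs, so that both stand open. One hinge is tight: swing that arm fully shut again, its pin down on its table, and leave the free-running one standing open against its stop. Let the arms follow their own arc: do not pull the condyles off their seats, throw an arm or let it drop, and leave the other things on the bench alone.

Things in the scene. Friction and masses are not known exactly. Their poses are not given: they have to be found in the camera images.
- artic_1: one of two like articulators (bare aluminium frames), fixed to the bench. Base 150 mm long (x), 124 wide (y). Rear posts and dark hinge housings at x = +60, y = +-55 mm, tops 123 mm up. Incisal table: 28 mm steel disc at x = -50 mm, top 32 mm up. Origin: under the base's centre, on the bench. x runs from the front (pin end, robot side) to the rear hinge, y left, z up
- artic_1_hinge (a point): middle of the hinge axis of artic_1: 60 mm behind its origin, 105 mm above the bench; the axis lies along the articulator's y, and turning about +y opens the arm. Shut, the arm lies level at this height; a 54 mm round mounting plate hangs under the centre arm, 48 mm in front of the axis
- upper_1 (a joint): upper arm of artic_1: 0 shut (pin on table), grows as its nose is lifted up and over, 1.8 rad at the back stop. Own weight at the nose, shut: 1 to 1.7 N. Weight tips back past 1.6 rad; before that a free arm let go falls shut. In one arm of the two (not told) a tight bush drags both ways, hardest in mid swing: 3 to 5 N more at the nose. Over 120 N from both fingers together mars it
- upper_1_nose (a point): middle of the pin clamp at the nose of artic_1's upper arm, 110 mm from the hinge axis: a dark block 22 x 20 x 24 mm with a flat round 18 mm screw head on each side, 28 mm wide over both (along the articulator's y). The 7 mm incisal pin runs through it square to the arm: 73 mm down to the table, 28 mm up. From it a centre arm, 22 mm wide, runs back to the hinge. Free space all round
- condyle_1 (a joint): condyle carriage of artic_1, which carries the hinge: 0 with both condyles home on their seats in the housings, grows as the upper arm is pulled forward (towards the pin end) off the seats. A spring holds it home: it starts to move at 14 N of forward pull and yields 1 mm for each further 1 N; travel 6 mm. Backward and vertical it is rigid
- artic_2: one of two like articulators (bare aluminium frames), fixed to the bench. Base 150 mm long (x), 124 wide (y). Rear posts and dark hinge housings at x = +60, y = +-55 mm, tops 123 mm up. Incisal table: 28 mm steel disc at x = -50 mm, top 32 mm up. Origin: under the base's centre, on the bench. x runs from the front (pin end, robot side) to the rear hinge, y left, z up
- artic_2_hinge (a point): middle of the hinge axis of artic_2: 60 mm behind its origin, 105 mm above the bench; the axis lies along the articulator's y, and turning about +y opens the arm. Shut, the arm lies level at this height; a 54 mm round mounting plate hangs under the centre arm, 48 mm in front of the axis
- upper_2 (a joint): upper arm of artic_2: 0 shut (pin on table), grows as its nose is lifted up and over, 1.8 rad at the back stop. Own weight at the nose, shut: 1 to 1.7 N. Weight tips back past 1.6 rad; before that a free arm let go falls shut. In one arm of the two (not told) a tight bush drags both ways, hardest in mid swing: 3 to 5 N more at the nose. Over 120 N from both fingers together mars it
- upper_2_nose (a point): middle of the pin clamp at the nose of artic_2's upper arm, 110 mm from the hinge axis: a dark block 22 x 20 x 24 mm with a flat round 18 mm screw head on each side, 28 mm wide over both (along the articulator's y). The 7 mm incisal pin runs through it square to the arm: 73 mm down to the table, 28 mm up. From it a centre arm, 22 mm wide, runs back to the hinge. Free space all round
- condyle_2 (a joint): condyle carriage of artic_2, which carries the hinge: 0 with both condyles home on their seats in the housings, grows as the upper arm is pulled forward (towards the pin end) off the seats. A spring holds it home: it starts to move at 14 N of forward pull and yields 1 mm for each further 1 N; travel 6 mm. Backward and vertical it is rigid
- cast: loose plaster dental cast, about 60 x 62 mm and 36 mm high, standing beside the work; origin at its underside; to be left alone
- bur_block: loose green plastic block, 50 x 90 x 22 mm, full of upright burs (48 mm high with them); origin at its underside; to be left alone
- wax_knife: loose steel wax knife, 170 mm long, 10 mm thick, lying on the bench; origin at its underside; to be left alone
Not all that is in view belongs to the job. What is shaped like the artic_1 but red is not meant.

How it is judged:
By the outcome, as a careful person would: the job done as asked, in the order asked, and still so for the second after the job is handed in, with the robot touching nothing.
It also fails if it takes over 67 s, if anything falls off the work surface, if the arm or the gripper's body presses on something with over 40 N, if the wrist force passes 120 N, or if a joint passes its speed limit or range.

### The arm

A 6-joint arm with a two-finger parallel gripper is mounted at the origin on the work surface. World frame = base frame: x ahead of the robot, y to its left, z up, the work surface at z = 0. Lengths are in m, angles in rad, forces in N, time in s.
With the tool pointing down it reaches from about 0.275 to 0.725 m from the base axis. Payload 5.6 kg.
Tool frame: the origin (TCP) lies at the very end of the fingers, on their centre line; the grasp point (between the pads) lies 19 mm behind it; z points along the fingers, y is the line along which they close (so a half turn about z gives the same grasp; the last joint's range is limited). The gripper opens to 85 mm and grips with 20 to 120 N. Pads are 22 mm wide; open, the fingers measure 114 mm over their backs; the gripper's body (76 mm by 85 mm) begins 54 mm behind the grasp point. The pads swing forward as they close: fully open they stand 13 mm farther back than shut.
Start: joints at [1.555, 0.255, 0.108, 0, -1.424, -0.285], TCP at [0.163, 0.525, 0.231] pointing down, gripper open.
Joint ranges: [-2.95, 2.95], [-1.21, 1.97], [-1.09, 1.5], [-2.87, 1.71], [-2.94, -0.07], [-3.05, 3.05]. Speed limits (rad/s): [2.57, 2.57, 3.14, 3.14, 3.14, 3.14].

### API

Orientations are given as a unit quaternion [w, x, y, z].
In Python, from plant import ctrl gives the robot as it stands.
- The arm moves only by the shell command python3 -m creep 'ROWS' [FORCE]. ROWS is JSON, one flat list of numbers, 5 for each row, row after row: the opening in per cent of the stroke, from 0 (shut) to 100 (fully open), then the shift along the world's x, y, z in cm, then the turn about the world's z in rad. In form: [hand, tx, ty, tz, spin, hand, tx, ty, tz, spin, ...]. A call has 1 to 5 rows; each row shifts and turns the commanded pose from where the row before left it; what a row does not reach is not made up. A row lasts 1/12 s, in which the tool goes at most 41.7 mm and 7.16 degrees, less where a joint would pass 70% of its speed; a pose out of reach is approached as far as the arm can. A call is refused whole if a number of a shift passes 4.17 or a number of a turn 0.125, either way. A call with a gripper value outside its range is refused whole. The fingers move at their own pace and stop on an object; FORCE is the grip in N (left out, the last holds). Time passes only in rows, so rows that do not move let the fingers close. It gives the time, the measured TCP pose, the force, the opening and the grip force at its end, in the units of the state.
- ctrl.observe(): the state, without advancing time (a new reading comes with each control period).
- ctrl.camera(name): name is "scene" or "top" or "wrist"; returns (picture, depth): 384x512x3 uint8, red, green, blue; 384x512 float32, m along the optical axis (not along the pixel's ray), 0 where there is no reading.
- ctrl.get_calibration(name): a dict with "intrinsics" (3x3 intrinsics, pixels), "rvec" (rotation vector, rad) and "tvec" (3), from world to camera coordinates, as OpenCV has them. Camera axes: x right, y down, z forward; pixel columns grow to the right and rows downward; lengths in m; the calibration is good to about 2 mm. A picture is of the moment at which its call begins: read the wrist's pose just before it. get_calibration takes no time and is no camera call; for the wrist camera it gives the pose at the moment of the call.
- ctrl.close_job(): hands the job in; it is judged then, once.
The state is a dict: "clock": time; "joints": joint angles; "dq": joint speeds; "tau": joint torques, N m; "eef_pos": TCP position; "tool_rot": TCP orientation; "force": force on the tool from outside, world axes, zero at the start; "wrist_torque": the same for the moment, N m; "width": opening from 0.0 (shut) to 1.0 (fully open); "grasp_force": force on a finger pad.
Only numpy, scipy, OpenCV 4.12 (cv2) and the standard library are available. Lean on these libraries where they do the work, as an engineer would, in place of code of your own. Each camera call takes 0.05 s, during which the arm holds its last target. There are 200 camera calls.

## Working session

There is one attempt and no reset: what is moved stays moved. The work goes in short steps, Python scripts to look and compute and a shell command to move; the robot and the scene stay as the last step left them, time stands still between calls to the robot, and variables do not carry over. Pictures are saved under pics/ and viewed, at most 10 in all, crops included, and the job is handed in when it is done.

```bash
mkdir -p pics; ls; cat > h.py <<'E'
import numpy as np, cv2
from plant import ctrl
def cal(n):
    c=ctrl.get_calibration(n);R=cv2.Rodrigues(np.array(c["rvec"],float))[0]
    return np.array(c["intrinsics"]),R,np.array(c["tvec"],float).ravel()
def world(n,d,u,v,cl=None):
    K,R,t=cl or cal(n);z=d[int(v),int(u)]
    return R.T@(z*np.linalg.inv(K)@[u,v,1]-t)
def cloud(n,d,cl=None):
    K,R,t=cl or cal(n);v,u=np.mgrid[:d.shape[0],:d.shape[1]]
    p=np.stack([u,v,np.ones_like(u)],-1)@np.linalg.inv(K).T*d[...,None]
    return (p-t)@R
E
python3 - <<'E'
from h import *
print(ctrl.observe())
for n in("scene","top"):
    im,d=ctrl.camera(n);np.save(n+".npy",d);cv2.imwrite(f"pics/{n}.png",cv2.resize(im[...,::-1],(800,600)))
    np.save(n+"_im.npy",im); K,R,t=cal(n);print(n,-R.T@t)
E
```

```text
pics
{'clock': 0.0, 'joints': array([ 1.55460008e+00,  2.55737628e-01,  1.07027752e-01, -5.16881352e-04,
       -1.42388137e+00, -2.84564141e-01]), 'dq': array([-0.00177498, -0.00152787,  0.00057716,  0.00054526, -0.00158943,
        0.00163051]), 'tau': array([-1.05525356e-03, -3.86643612e+01,  2.37946433e+01,  5.36568493e+00,
       -6.20301566e-03,  9.52243340e-06]), 'eef_pos': array([0.16273663, 0.52486368, 0.23040348]), 'tool_rot': array([ 9.23588663e-04,  9.88708057e-01, -1.49851614e-01, -1.33261242e-04]), 'force': array([ 0.18389415, -0.0697496 , -0.24282005]), 'wrist_torque': array([ 0.00895947,  0.04267841, -0.04973931]), 'grasp_force': 0.0, 'width': 1.0022558594447455}
scene [1.31064714 0.46568371 0.79566942]
top [0.27684087 0.00239443 1.25323915]
```

View pics/scene.png

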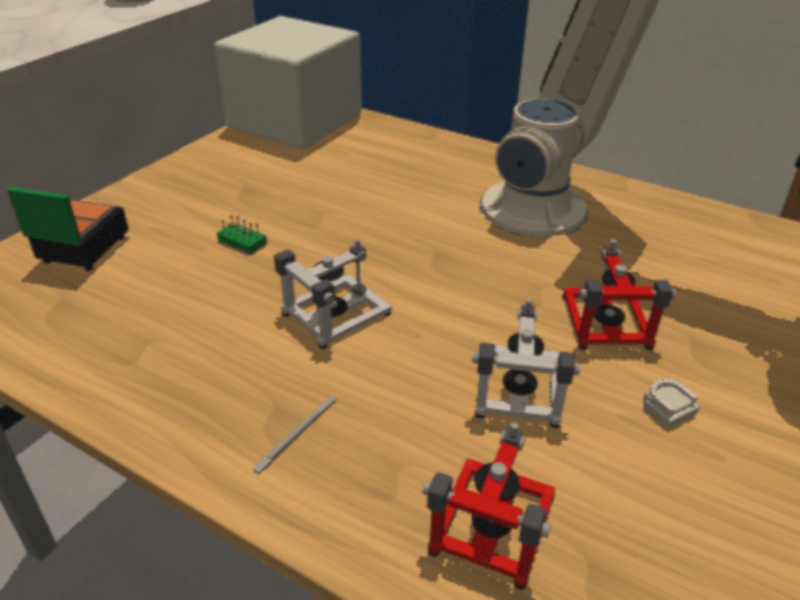

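View pics/top.png

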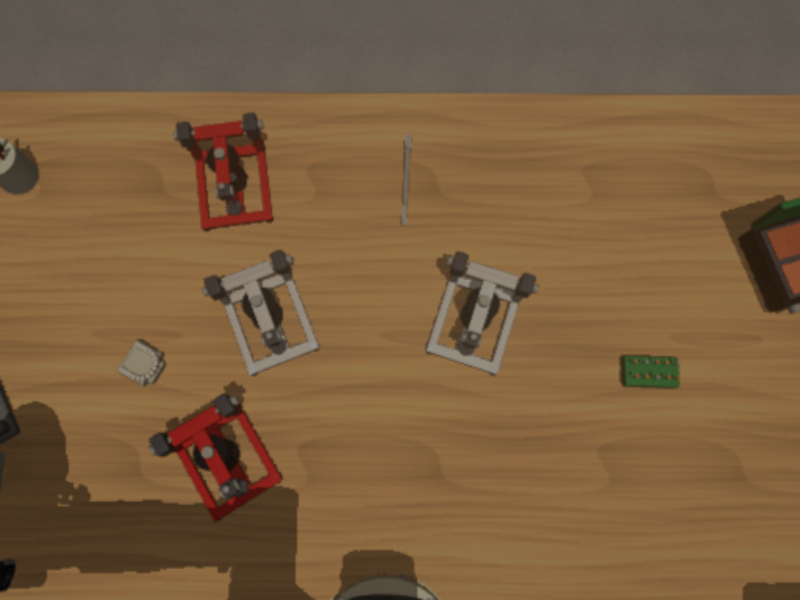

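The scene shows two bare aluminium articulators and two red decoys. In the top view the left one has housings at (213,288) and (281,262) and its nose near (274,340). The right one has housings at (459,265) and (526,286) and its nose near (470,340).

```bash
python3 - <<'E'
from h import *
d=np.load("top.npy");im=np.load("top_im.npy");P=cloud("top",d);s=.64
def blob(u,v,lo,hi,r=11):
    u,v=int(u*s),int(v*s);p=P[v-r:v+r+1,u-r:u+r+1].reshape(-1,3)
    q=p[(p[:,2]>lo)&(p[:,2]<hi)];return (q[:,:2].min(0)+q[:,:2].max(0))/2,q.mean(0),len(q),np.ptp(q[:,:2],axis=0)
for nm,a,b,n in(("L",(213,288),(281,262),(274,340)),("R",(459,265),(526,286),(470,340))):
    A=blob(*a,.112,.135);B=blob(*b,.112,.135);N=blob(*n,.108,.15)
    print(nm,A,B,N,sep="\n ")
    m=(A[1]+B[1])[:2]/2; y=(A[1]-B[1])[:2]; print(' sep',np.linalg.norm(y));y/=np.linalg.norm(y); x=np.array([y[1],-y[0]])
    print(' hinge',m,'yaw',np.arctan2(x[1],x[0]),'nose pred',m-.11*x,'open',m+.025*x,'nose in frame',x@(N[1][:2]-m),y@(N[1][:2]-m), np.linalg.norm(m-.11*x),np.linalg.norm(m+.03*x))
crop=cv2.resize(im[150:250,125:350,::-1],(790,351),interpolation=cv2.INTER_CUBIC);cv2.imwrite("pics/c1.png",crop)
from scipy.spatial.transform import Rotation as Ro
q=ctrl.observe()['tool_rot'];print(Ro.from_quat(q,scalar_first=True).as_matrix())
E
```

```text
L
 (array([0.55093229, 0.2691705 ]), array([0.54997634, 0.27215284, 0.12040689]), 134, array([0.03363208, 0.04439229]))
 (array([0.58969762, 0.17523113]), array([0.59111579, 0.17311597, 0.12004408]), 133, array([0.03976398, 0.04343257]))
 (array([0.47692112, 0.18467977]), array([0.47488422, 0.18293625, 0.11522146]), 128, array([0.0373192 , 0.03347982]))
 sep 0.10724157689081003
 hinge [0.57054607 0.2226344 ] yaw 0.3937072521837289 nose pred [0.46896181 0.18043679] open [0.5936334  0.23222477] nose in frame -0.10357186582578565 3.631390251013408e-05 0.5024764789755019 0.6424382972655767
R
 (array([ 0.59222206, -0.11586329]), array([ 0.59097084, -0.11321533,  0.12008259]), 133, array([0.03393548, 0.04431094]))
 (array([ 0.55783361, -0.20947159]), array([ 0.55818495, -0.21268976,  0.11995441]), 144, array([0.0338332 , 0.04137456]))
 (array([ 0.47904578, -0.13132424]), array([ 0.47736739, -0.13163751,  0.11505526]), 141, array([0.03886299, 0.02998802]))
 sep 0.1047381341105864
 hinge [ 0.5745779  -0.16295255] yaw -0.3183788236956926 nose pred [ 0.47010604 -0.12851955] open [ 0.5983215  -0.17077823] nose in frame -0.10212756627234039 -0.0006882630556196667 0.4873571200902123 0.6272128223072285
[[ 9.55075265e-01 -2.96363034e-01 -4.35097335e-04]
 [-2.96363338e-01 -9.55073699e-01 -1.73244360e-03]
 [ 9.78822196e-05  1.78356092e-03 -9.99998405e-01]]
```

View pics/c1.png

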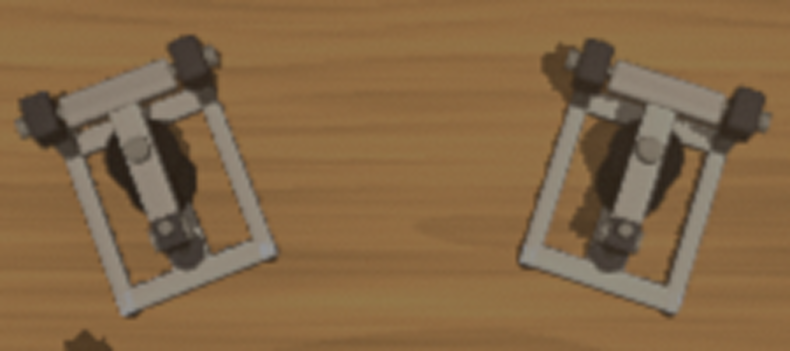

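The measurements are consistent: the noses lie about 105 mm in front of the axis in blob terms, and the housing tops read 0.12 m. I'll move towards the left one, turning the tool by +0.695 rad.

```bash
python3 -m creep '[60,2.7,-3,0,0.116, 60,2.7,-3,0,0.116, 60,2.7,-3,0,0.116, 60,2.7,-3,0,0.116, 60,2.7,-3,0,0.116]'
python3 -m creep '[60,2.7,-3,0,0.115, 60,2.7,-3,0,0, 60,2.7,-3,0,0, 60,2.7,-3,0,0, 60,2.7,-3,0,0]'
python3 - <<'E'
from h import *
from scipy.spatial.transform import Rotation as Ro
o=ctrl.observe();M=Ro.from_quat(o['tool_rot'],scalar_first=True).as_matrix();print(o['eef_pos'],np.arctan2(M[1,0],M[0,0]),o['width'])
E
```

```text
clock: 0.52
eef_pos: [0.297, 0.3754, 0.231]
tool_rot: [0.0, 0.99, 0.139, -0.0]
force: [1.7, 1.1, -0.0]
width: 0.601
grasp_force: 0.0
clock: 0.93
eef_pos: [0.4304, 0.2273, 0.2311]
tool_rot: [-0.0, 0.982, 0.189, -0.0]
force: [0.7, 1.3, 0.4]
width: 0.604
grasp_force: 0.0
[0.43042588 0.22731742 0.23112673] 0.3800642758004357 0.6038611830794248
```

```bash
python3 -m creep '[60,2,-2.4,0,0.013, 60,0,0,0,0, 60,0,0,0,0]'
python3 - <<'E'
from h import *
cl=cal("wrist");im,d=ctrl.camera("wrist");np.save("w.npy",d);np.savez("wc.npz",*cl);print(ctrl.observe()['eef_pos'])
cv2.imwrite("pics/w1.png",cv2.resize(im[...,::-1],(800,600)));print(-cl[1].T@cl[2])
E
```

```text
clock: 1.18
eef_pos: [0.4502, 0.2037, 0.2306]
tool_rot: [0.0, 0.981, 0.193, -0.001]
force: [-1.4, 0.5, -0.3]
width: 0.601
grasp_force: 0.0
[0.44969188 0.20468962 0.23078571]
[0.5272517  0.2353189  0.37334756]
```

View pics/w1.png

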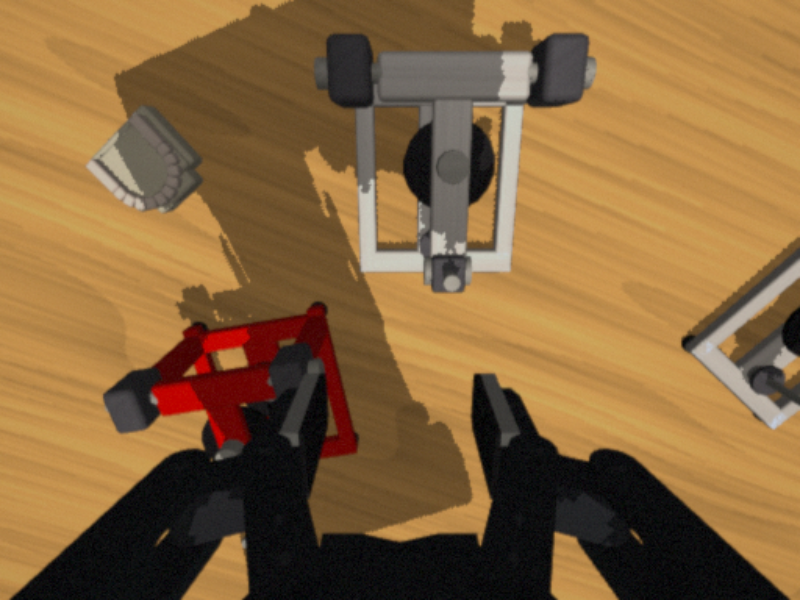

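The wrist view shows the articulator square to the tool: housings at (349,70) and (560,70), pin top at (452,282), screw heads at (428,270) and (468,268).

```bash
cat > w.py <<'E'
import sys
from h import *
from scipy.spatial.transform import Rotation as Ro
cl=tuple(np.load("wc.npz").values());d=np.load("w.npy")
K,R,t=cl
def atz(u,v,z):
    r=R.T@np.linalg.inv(K)@[u*.64,v*.64,1];c=-R.T@t;return c+r*(z-c[2])/r[2]
a=list(map(float,sys.argv[1:]));L,Rr,N=a[:2],a[2:4],a[4:6]
for n,q in zip("LRN",(L,Rr,N)):print(n,world(0,d,q[0]*.64,q[1]*.64,cl))
A=atz(*L,.123)[:2];B=atz(*Rr,.123)[:2];P=atz(*N,.133)[:2]
m=(A+B)/2;y=A-B;print("sep",np.linalg.norm(y));y/=np.linalg.norm(y);x=np.array([y[1],-y[0]])
print("hinge",m,"yaw",np.arctan2(x[1],x[0]),"pin",P,"pin in frame",x@(P-m),y@(P-m))
o=ctrl.observe();M=Ro.from_quat(o['tool_rot'],scalar_first=True).as_matrix();print("tool",o['eef_pos'],np.arctan2(M[1,0],M[0,0]),"to go",P-o['eef_pos'][:2])
E
python3 w.py 349 70 560 70 452 282
```

```text
L [0.55151467 0.2723211  0.12322629]
R [0.59166097 0.17425533 0.12336716]
N [0.47230209 0.18070078 0.1333534 ]
sep 0.10610669236372815
hinge [0.57164609 0.22326011] yaw 0.3887614306563348 pin [0.47222118 0.18062035] pin in frame -0.10816803529541556 -0.0017716673367196671
tool [0.44969188 0.20468962 0.23078571] 0.3910336351089025 to go [ 0.0225293  -0.02406927]
```

```bash
python3 -m creep '[60,2.1,-2.3,0,0, 60,0,0,-3.6,0, 60,0,0,-3.6,0, 60,0,0,-3.6,0, 60,0,0,-3.5,0]'
python3 -m creep '[60,0,0,0,0, 60,0,0,0,0]'
python3 - <<'E'
from h import *
cl=cal("wrist");im,d=ctrl.camera("wrist");np.save("w.npy",d);np.savez("wc.npz",*cl);print(ctrl.observe()['eef_pos'])
cv2.imwrite("pics/w2.png",cv2.resize(im[...,::-1],(800,600)))
E
```

```text
clock: 1.65
eef_pos: [0.4698, 0.1831, 0.0868]
tool_rot: [-0.0, 0.981, 0.196, 0.0]
force: [0.1, 0.1, 0.2]
width: 0.599
grasp_force: 0.0
clock: 1.82
eef_pos: [0.4695, 0.1823, 0.0877]
tool_rot: [0.001, 0.981, 0.196, -0.002]
force: [0.3, -0.1, 1.7]
width: 0.601
grasp_force: 0.0
[0.4712048  0.18312629 0.08974925]
```

View pics/w2.png

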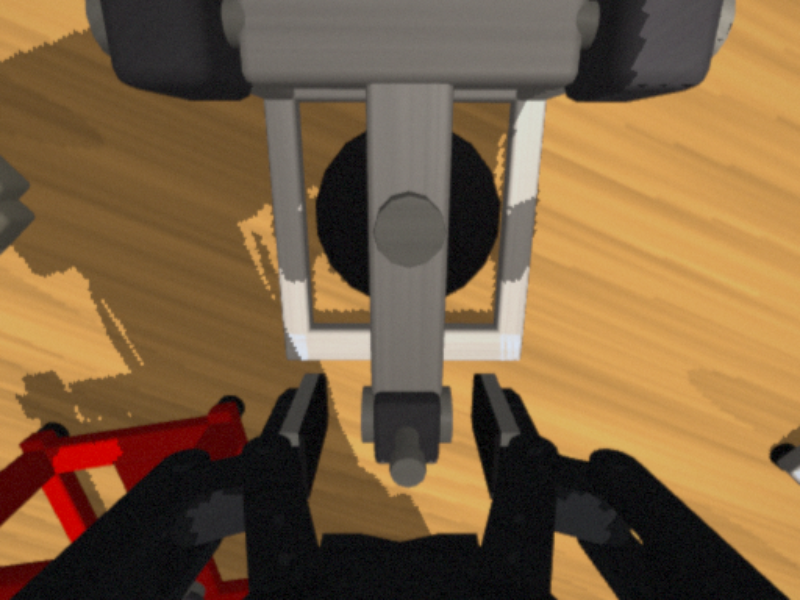

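The fingers straddle the clamp: screw heads span 362..452 and pads 327..474, so the nose sits about 2 mm to the right. I'll shift by that much and close lightly.

```bash
python3 -m creep '[60,0.07,-0.17,0,0, 45,0,0,0,0, 38,0,0,0,0, 30,0,0,0,0, 25,0,0,0,0]' 20
python3 -m creep '[20,0,0,0,0, 20,0,0,0,0, 20,0,0,0,0]'
```

```text
clock: 2.28
eef_pos: [0.4722, 0.181, 0.0895]
tool_rot: [-0.001, 0.981, 0.195, 0.001]
force: [-1.2, -0.2, 3.6]
width: 0.323
grasp_force: 24.8
clock: 2.53
eef_pos: [0.4723, 0.181, 0.0892]
tool_rot: [-0.0, 0.981, 0.195, 0.001]
force: [0.2, 1.2, 5.6]
width: 0.322
grasp_force: 25.1
```

```bash
python3 - <<'E'
import numpy as np
t=np.arange(13)*.15;f=-11*np.cos(t);z=11*np.sin(t)
for n,w in(("L",.39),("R",-.318)):
    print(n)
    p=np.c_[f*np.cos(w),f*np.sin(w),z].round(2)
    for k,r in enumerate(np.diff(p,axis=0)/5):print(k,(r).round(3),round(t[k+1],2),((p[k+1]-p[0])).round(2))
E
```

```text
L
0 [0.022 0.008 0.328] 0.15 [0.11 0.04 1.64]
1 [0.068 0.028 0.322] 0.3 [0.45 0.18 3.25]
2 [0.112 0.046 0.306] 0.45 [1.01 0.41 4.78]
3 [0.152 0.064 0.286] 0.6 [1.77 0.73 6.21]
4 [0.192 0.078 0.258] 0.75 [2.73 1.12 7.5 ]
5 [0.224 0.092 0.224] 0.9 [3.85 1.58 8.62]
6 [0.252 0.104 0.184] 1.05 [5.11 2.1  9.54]
7 [0.274 0.112 0.142] 1.2 [ 6.48  2.66 10.25]
8 [0.292 0.12  0.096] 1.35 [ 7.94  3.26 10.73]
9 [0.302 0.124 0.048] 1.5 [ 9.45  3.88 10.97]
10 [0.304 0.126 0.   ] 1.65 [10.97  4.51 10.97]
11 [ 0.302  0.124 -0.052] 1.8 [12.48  5.13 10.71]
R
0 [ 0.024 -0.008  0.328] 0.15 [ 0.12 -0.04  1.64]
1 [ 0.07  -0.022  0.322] 0.3 [ 0.47 -0.15  3.25]
2 [ 0.114 -0.038  0.306] 0.45 [ 1.04 -0.34  4.78]
3 [ 0.158 -0.052  0.286] 0.6 [ 1.83 -0.6   6.21]
4 [ 0.194 -0.064  0.258] 0.75 [ 2.8  -0.92  7.5 ]
5 [ 0.232 -0.076  0.224] 0.9 [ 3.96 -1.3   8.62]
6 [ 0.258 -0.086  0.184] 1.05 [ 5.25 -1.73  9.54]
7 [ 0.282 -0.092  0.142] 1.2 [ 6.66 -2.19 10.25]
8 [ 0.3   -0.1    0.096] 1.35 [ 8.16 -2.69 10.73]
9 [ 0.31  -0.102  0.048] 1.5 [ 9.71 -3.2  10.97]
10 [ 0.314 -0.102  0.   ] 1.65 [11.28 -3.71 10.97]
11 [ 0.308 -0.102 -0.052] 1.8 [12.82 -4.22 10.71]
```

```bash
python3 -m creep '[20,0.022,0.008,0.328,0, 20,0.022,0.008,0.328,0, 20,0.022,0.008,0.328,0, 20,0.022,0.008,0.328,0, 20,0.022,0.008,0.328,0]'
python3 -m creep '[20,0.068,0.028,0.322,0, 20,0.068,0.028,0.322,0, 20,0.068,0.028,0.322,0, 20,0.068,0.028,0.322,0, 20,0.068,0.028,0.322,0]'
```

```text
clock: 2.95
eef_pos: [0.4721, 0.1816, 0.1031]
tool_rot: [-0.001, 0.981, 0.195, -0.001]
force: [4.7, 4.8, -10.1]
width: 0.322
grasp_force: 22.6
clock: 3.37
eef_pos: [0.4743, 0.1823, 0.1187]
tool_rot: [-0.0, 0.981, 0.195, -0.002]
force: [2.2, 3.7, -11.3]
width: 0.323
grasp_force: 21.7
```

```bash
python3 -m creep '[20,0.112,0.046,0.306,0, 20,0.112,0.046,0.306,0, 20,0.112,0.046,0.306,0, 20,0.112,0.046,0.306,0, 20,0.112,0.046,0.306,0]'
python3 -m creep '[20,0.152,0.064,0.286,0, 20,0.152,0.064,0.286,0, 20,0.152,0.064,0.286,0, 20,0.152,0.064,0.286,0, 20,0.152,0.064,0.286,0]'
```

```text
clock: 3.78
eef_pos: [0.48, 0.1842, 0.1353]
tool_rot: [0.0, 0.981, 0.195, -0.002]
force: [-3.2, 3.8, -10.3]
width: 0.32
grasp_force: 21.1
clock: 4.2
eef_pos: [0.4872, 0.1872, 0.1496]
tool_rot: [0.0, 0.981, 0.195, -0.002]
force: [-3.7, 3.6, -9.3]
width: 0.326
grasp_force: 20.7
```

```bash
python3 -m creep '[20,0.192,0.078,0.258,0, 20,0.192,0.078,0.258,0, 20,0.192,0.078,0.258,0, 20,0.192,0.078,0.258,0, 20,0.192,0.078,0.258,0]'
python3 -m creep '[20,0.224,0.092,0.224,0, 20,0.224,0.092,0.224,0, 20,0.224,0.092,0.224,0, 20,0.224,0.092,0.224,0, 20,0.224,0.092,0.224,0]'
python3 -m creep '[20,0.252,0.104,0.184,0, 20,0.252,0.104,0.184,0, 20,0.252,0.104,0.184,0, 20,0.252,0.104,0.184,0, 20,0.252,0.104,0.184,0]'
```

```text
clock: 4.62
eef_pos: [0.4964, 0.1908, 0.1625]
tool_rot: [0.0, 0.981, 0.195, -0.003]
force: [-6.2, 2.4, -7.9]
width: 0.323
grasp_force: 20.4
clock: 5.03
eef_pos: [0.5073, 0.1953, 0.1739]
tool_rot: [0.0, 0.981, 0.195, -0.003]
force: [-7.4, 2.3, -6.1]
width: 0.321
grasp_force: 20.2
clock: 5.45
eef_pos: [0.52, 0.2005, 0.1835]
tool_rot: [0.0, 0.981, 0.195, -0.003]
force: [-7.7, 2.6, -4.5]
width: 0.322
grasp_force: 20.1
```

```bash
python3 -m creep '[20,0.274,0.112,0.142,0, 20,0.274,0.112,0.142,0, 20,0.274,0.112,0.142,0, 20,0.274,0.112,0.142,0, 20,0.274,0.112,0.142,0]'
python3 -m creep '[20,0.292,0.12,0.096,0, 20,0.292,0.12,0.096,0, 20,0.292,0.12,0.096,0, 20,0.292,0.12,0.096,0, 20,0.292,0.12,0.096,0]'
python3 -m creep '[20,0.302,0.124,0.048,0, 20,0.302,0.124,0.048,0, 20,0.302,0.124,0.048,0, 20,0.302,0.124,0.048,0, 20,0.302,0.124,0.048,0]'
python3 -m creep '[20,0.304,0.126,0,0, 20,0.304,0.126,0,0, 20,0.304,0.126,0,0, 20,0.304,0.126,0,0, 20,0.304,0.126,0,0]'
```

```text
clock: 5.87
eef_pos: [0.5337, 0.206, 0.191]
tool_rot: [0.001, 0.981, 0.195, -0.003]
force: [-9.4, 1.7, -1.8]
width: 0.315
grasp_force: 19.9
clock: 6.28
eef_pos: [0.5485, 0.2122, 0.1964]
tool_rot: [0.0, 0.981, 0.195, -0.002]
force: [-11.3, 1.7, -0.1]
width: 0.322
grasp_force: 19.9
clock: 6.7
eef_pos: [0.5641, 0.2187, 0.1995]
tool_rot: [0.0, 0.981, 0.195, -0.001]
force: [-10.0, 2.1, 2.2]
width: 0.319
grasp_force: 19.7
clock: 7.12
eef_pos: [0.5799, 0.2252, 0.2003]
tool_rot: [0.0, 0.981, 0.195, -0.0]
force: [-9.5, 2.8, 3.2]
width: 0.317
grasp_force: 19.5
```

```bash
python3 -m creep '[20,0.302,0.124,-0.03,0, 20,0.302,0.124,-0.04,0, 20,0.302,0.124,-0.05,0]'
python3 -m creep '[20,0.3,0.12,-0.06,0]'
python3 -m creep '[20,0.2,0.08,-0.05,0]'
```

```text
clock: 7.37
eef_pos: [0.5893, 0.2291, 0.1996]
tool_rot: [-0.0, 0.981, 0.195, 0.0]
force: [-9.4, 3.1, 6.4]
width: 0.32
grasp_force: 19.3
clock: 7.45
eef_pos: [0.5925, 0.2305, 0.1991]
tool_rot: [-0.0, 0.981, 0.196, 0.0]
force: [-9.4, 3.2, 6.4]
width: 0.317
grasp_force: 19.3
clock: 7.53
eef_pos: [0.5948, 0.2314, 0.1988]
tool_rot: [-0.0, 0.981, 0.196, 0.001]
force: [-8.2, 3.0, 6.9]
width: 0.32
grasp_force: 19.2
```

```bash
python3 -m creep '[20,0.15,0.06,-0.04,0]'
python3 -m creep '[20,0.15,0.06,-0.04,0]'
python3 -m creep '[20,0,0,0,0, 20,0,0,0,0]'
```

```text
clock: 7.62
eef_pos: [0.5963, 0.232, 0.1985]
tool_rot: [-0.0, 0.981, 0.196, 0.001]
force: [-9.3, 3.2, 7.3]
width: 0.317
grasp_force: 19.2
clock: 7.7
eef_pos: [0.5978, 0.2327, 0.1982]
tool_rot: [-0.0, 0.981, 0.196, 0.001]
force: [-8.5, 3.4, 6.7]
width: 0.32
grasp_force: 19.2
clock: 7.87
eef_pos: [0.5983, 0.2329, 0.1982]
tool_rot: [-0.0, 0.981, 0.196, 0.002]
force: [-6.4, 4.2, 4.5]
width: 0.317
grasp_force: 19.4
```

```bash
python3 -m creep '[20,0.12,0.05,-0.03,0]'
python3 -m creep '[20,0.12,0.05,-0.03,0]'
python3 -m creep '[20,0.1,0.04,-0.03,0, 20,0,0,0,0]'
```

```text
clock: 7.95
eef_pos: [0.5992, 0.2332, 0.1979]
tool_rot: [-0.0, 0.981, 0.196, 0.001]
force: [-8.7, 3.7, 6.0]
width: 0.318
grasp_force: 19.3
clock: 8.03
eef_pos: [0.6003, 0.2337, 0.1977]
tool_rot: [-0.0, 0.981, 0.196, 0.001]
force: [-8.4, 3.3, 6.2]
width: 0.32
grasp_force: 19.2
clock: 8.2
eef_pos: [0.6018, 0.2342, 0.1974]
tool_rot: [-0.0, 0.981, 0.196, 0.002]
force: [-5.4, 2.8, 4.9]
width: 0.319
grasp_force: 19.4
```

```bash
python3 -m creep '[20,0.12,0.05,-0.04,0]'
python3 -m creep '[20,0.12,0.05,-0.04,0, 20,0,0,0,0, 20,0,0,0,0]'
python3 - <<'E'
from h import *
o=ctrl.observe();print(o['force'],o['wrist_torque'],o['tau'].round(2))
im,d=ctrl.camera("scene");np.save("s2.npy",d);np.save("s2i.npy",im)
cv2.imwrite("pics/s2.png",cv2.resize(im[90:250,140:340,::-1],(750,600),interpolation=cv2.INTER_CUBIC))
E
```

```text
clock: 8.28
eef_pos: [0.6027, 0.2346, 0.1971]
tool_rot: [-0.0, 0.981, 0.196, 0.001]
force: [-7.8, 3.8, 7.3]
width: 0.319
grasp_force: 19.3
clock: 8.53
eef_pos: [0.6044, 0.2353, 0.1967]
tool_rot: [-0.0, 0.981, 0.196, 0.002]
force: [-4.6, 3.9, 5.7]
width: 0.314
grasp_force: 19.3
[-4.64817262  3.87529849  5.69281145] [ 1.33074162  2.00448164 -0.07049979] [ -3.65 -46.8   22.8    6.89   0.81   0.09]
```

View pics/s2.png

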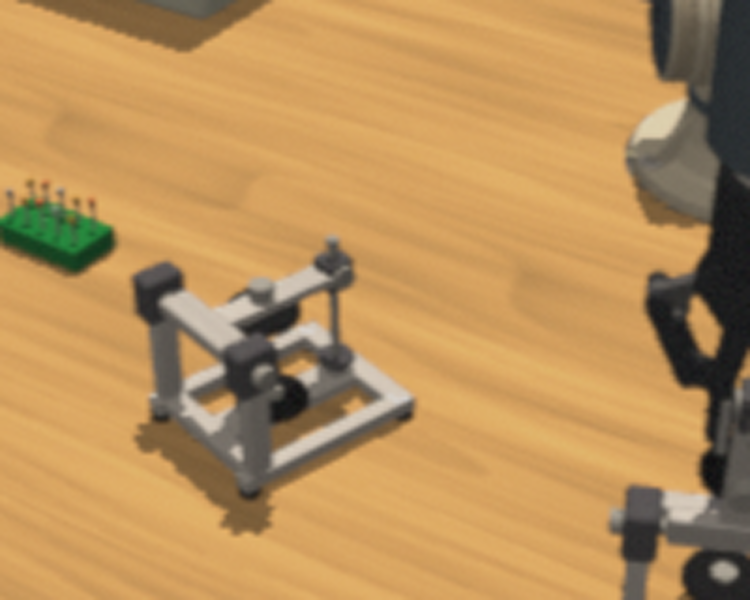

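This crop shows mainly the right articulator; the held one is at the right edge, so I'll crop again from the same picture.

```bash
python3 - <<'E'
from h import *
im=np.load("s2i.npy")
cv2.imwrite("pics/s2b.png",cv2.resize(im[130:290,270:430,::-1],(600,600),interpolation=cv2.INTER_CUBIC))
E
```

```text
(no output)
```

View pics/s2b.png

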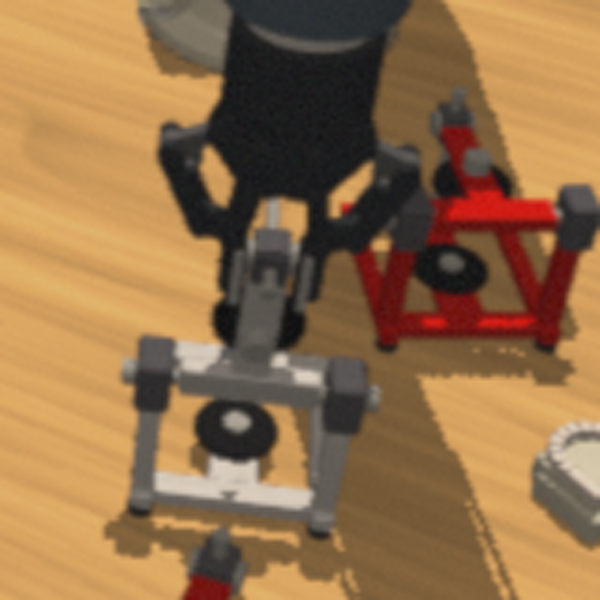

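The arm stands up in the gripper: its back face runs from (257,345) at the bar to (270,285), with the nose block at (272,255). I'll get its slope from the depth.

```bash
python3 - <<'E'
from h import *
d=np.load("s2.npy");P=cloud("scene",d)
w=.39;x=np.array([np.cos(w),np.sin(w)]);y=np.array([-x[1],x[0]]);m=np.array([.5712,.2228])
for py in range(240,370,8):
    r=130+py*160/600;c=270+(266-(py-290)*.1)*160/600
    p=P[int(r),int(c)-1:int(c)+2].mean(0);q=p[:2]-m;print(py,(q@x).round(4),(q@y).round(4),p[2].round(4))
E
```

```text
240 0.0218 0.0002 0.2231
248 0.0269 0.0004 0.222
256 0.0319 -0.0013 0.2206
264 0.0348 -0.0009 0.2179
272 0.0337 -0.0003 0.2119
280 0.037 0.0001 0.2095
288 0.0377 -0.0013 0.2047
296 0.0385 -0.0008 0.2002
304 0.0191 0.0016 0.1767
312 0.0199 0.0022 0.172
320 0.0172 0.0031 0.1644
328 0.0162 0.0017 0.1579
336 0.0224 0.0019 0.1577
344 0.0281 0.0021 0.1571
352 0.0283 0.0027 0.1519
360 0.0276 0.0037 0.143
368 0.0116 0.0036 0.1231
```

```bash
python3 - <<'E'
from h import *
cl=cal("wrist");im,d=ctrl.camera("wrist");np.save("w.npy",d);np.savez("wc.npz",*cl);print(ctrl.observe()['eef_pos'])
cv2.imwrite("pics/w3.png",cv2.resize(im[...,::-1],(800,600)))
E
```

```text
[0.60440568 0.23527561 0.19671867]
```

View pics/w3.png

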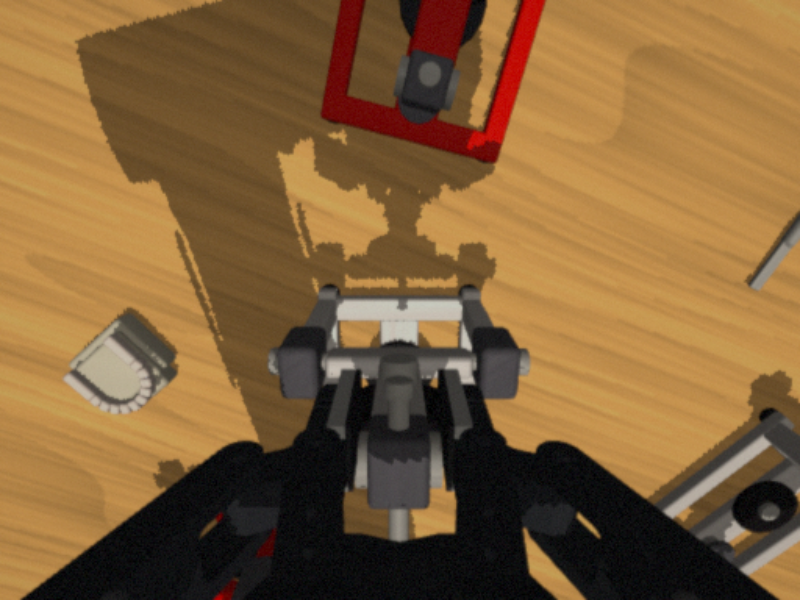

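The pads have crept past the nose towards the rear: heads at (363,460) and (435,460), pad tips at (345,400). I'll measure the block from this depth picture.

```bash
python3 - <<'E'
from h import *
cl=tuple(np.load("wc.npz").values());d=np.load("w.npy");P=cloud(0,d,cl)
w=.39;x=np.array([np.cos(w),np.sin(w)]);y=np.array([-x[1],x[0]])
A=P[int(365*.64),int(303*.64)];B=P[int(365*.64),int(498*.64)];m=(A+B)[:2]/2;print(A,B,m)
def pr(u,v):
    p=P[int(v*.64),int(u*.64)];q=p[:2]-m;print((u,v),(q@x).round(4),(q@y).round(4),p[2].round(4))
for v in range(340,545,8):pr(400,v)
for a in((363,440),(363,460),(363,482),(436,440),(436,460),(436,482),(345,380),(455,380)):pr(*a)
q=np.array([.6044,.2353])-m;print("tcp",q@x,q@y)
E
```

```text
[0.55980398 0.27338482 0.12341308] [0.59959381 0.17623157 0.12254392] [0.5796989 0.2248082]
(400, 340) -0.0316 -0.0007 0.0172
(400, 348) -0.0014 -0.0004 0.0978
(400, 356) 0.0162 -0.0002 0.1453
(400, 364) 0.018 -0.0002 0.1572
(400, 372) 0.0144 -0.0002 0.1593
(400, 380) 0.038 0.0 0.2095
(400, 388) 0.0382 0.0 0.215
(400, 396) 0.0355 0.0 0.2152
(400, 404) 0.0322 0.0 0.2145
(400, 412) 0.0292 -0.0 0.2143
(400, 420) 0.0264 -0.0 0.2144
(400, 428) 0.024 -0.0 0.2153
(400, 436) 0.0238 -0.0 0.22
(400, 444) 0.0224 -0.0 0.222
(400, 452) 0.0204 -0.0 0.2233
(400, 460) 0.0188 -0.0 0.2249
(400, 468) 0.0157 -0.0 0.2246
(400, 476) 0.0126 -0.0 0.2245
(400, 484) 0.0097 -0.0001 0.2246
(400, 492) 0.0079 -0.0001 0.226
(400, 500) 0.0039 -0.0001 0.2256
(400, 508) 0.001 -0.0001 0.2258
(400, 516) -0.0075 -0.0001 0.2203
(400, 524) -0.0109 -0.0001 0.2203
(400, 532) -0.0138 -0.0001 0.2207
(400, 540) -0.0167 -0.0002 0.2213
(363, 440) 0.0201 0.0122 0.2165
(363, 460) 0.0155 0.0119 0.2208
(363, 482) 0.0088 0.0119 0.2228
(436, 440) 0.0192 -0.0118 0.2152
(436, 460) 0.0161 -0.0114 0.2214
(436, 482) 0.009 -0.0115 0.223
(345, 380) 0.0375 0.0185 0.2088
(455, 380) 0.0382 -0.0178 0.2099
tcp 0.026835136899566066 0.00031288868687032845
```

The block centre reads about 14 mm in front of the pads' centre, and the pin slope puts the arm near 1.69–1.72 rad. So the tight arm lagged while the 20 N grip slipped, and it is not at its stop yet. Past 1.6 rad it can't fall forward, so I'll regrip centred and firmer, staying well under 120 N in total.

```bash
python3 -m creep '[28,0,0,0,0, 35,0,0,0,0, 45,0,0,0,0, 50,0,0,0,0]' 20
python3 -m creep '[50,-0.6,-0.24,0,0, 50,-0.6,-0.24,0,0, 50,0,0,0,0, 50,0,0,0,0]'
python3 - <<'E'
from h import *
cl=cal("wrist");im,d=ctrl.camera("wrist");P=cloud(0,d,cl);np.save("w4.npy",d);np.save("w4i.npy",im)
o=ctrl.observe();print(o['eef_pos']);w=.39;x=np.array([np.cos(w),np.sin(w)]);y=np.array([-x[1],x[0]])
q=(P[...,:2]-o['eef_pos'][:2]);f=q@x;l=q@y;z=P[...,2]
k=(abs(l)<.002)&(abs(f)<.06)&(z>.19)&(z<.24)
for v in range(0,384,4):
    c=np.where(k[v])[0]
    if len(c):print(v,f[v,c].mean().round(4),z[v,c].mean().round(4))
E
```

```text
clock: 8.97
eef_pos: [0.6048, 0.2342, 0.1945]
tool_rot: [0.001, 0.981, 0.195, 0.001]
force: [0.3, 0.6, 1.0]
width: 0.5
grasp_force: 0.0
clock: 9.3
eef_pos: [0.5917, 0.2297, 0.1936]
tool_rot: [0.0, 0.981, 0.195, 0.0]
force: [0.5, 0.7, 0.2]
width: 0.5
grasp_force: 0.0
[0.59188893 0.22985273 0.19351079]
224 0.0222 0.2077
228 0.0231 0.214
232 0.0218 0.2155
236 0.0197 0.2155
240 0.018 0.2164
244 0.0152 0.2151
248 0.0133 0.2155
252 0.011 0.2153
256 0.0091 0.2158
260 0.0074 0.2167
264 0.0077 0.2205
268 0.0075 0.2234
272 0.0058 0.2241
276 0.0038 0.2243
280 0.002 0.2248
284 -0.0002 0.2249
288 -0.0024 0.2248
292 -0.0044 0.2252
296 -0.0061 0.2258
300 -0.0083 0.226
304 -0.0102 0.2264
308 -0.0124 0.2264
312 -0.0148 0.2264
316 -0.0229 0.2201
320 -0.0252 0.2203
324 -0.0276 0.2205
328 -0.0297 0.2209
332 -0.0318 0.2214
336 -0.034 0.2218
340 -0.0364 0.222
344 -0.0386 0.2224
```

The arm stayed put at about 1.685 rad. The nose centre is 6 mm further forward, so I'll centre on it, grip at 40 N and finish the swing (about 12.5 mm left).

```bash
python3 -m creep '[50,-0.55,-0.22,0.1,0, 50,0,0,0,0, 35,0,0,0,0, 28,0,0,0,0, 20,0,0,0,0]' 40
python3 -m creep '[15,0,0,0,0, 15,0,0,0,0]' 40
python3 -m creep '[15,0.2,0.08,-0.03,0, 15,0.2,0.08,-0.03,0, 15,0.2,0.08,-0.03,0]'
python3 -m creep '[15,0.2,0.08,-0.04,0, 15,0.2,0.08,-0.04,0]'
python3 -m creep '[15,0.12,0.05,-0.03,0]'
python3 -m creep '[15,0.12,0.05,-0.03,0]'
```

```text
clock: 9.77
eef_pos: [0.5866, 0.2281, 0.1945]
tool_rot: [-0.0, 0.981, 0.195, 0.0]
force: [-0.9, 0.6, 2.0]
width: 0.316
grasp_force: 39.8
clock: 9.93
eef_pos: [0.5867, 0.2281, 0.1945]
tool_rot: [-0.0, 0.981, 0.195, 0.0]
force: [-0.6, 2.2, 3.0]
width: 0.316
grasp_force: 39.9
clock: 10.18
eef_pos: [0.5908, 0.23, 0.1936]
tool_rot: [0.0, 0.981, 0.195, -0.002]
force: [-9.6, 0.4, 8.7]
width: 0.322
grasp_force: 40.5
clock: 10.35
eef_pos: [0.5948, 0.2317, 0.1928]
tool_rot: [0.0, 0.981, 0.195, -0.002]
force: [-8.5, 0.7, 8.4]
width: 0.323
grasp_force: 40.6
clock: 10.43
eef_pos: [0.5961, 0.2322, 0.1924]
tool_rot: [0.0, 0.981, 0.195, -0.002]
force: [-7.6, 1.8, 7.3]
width: 0.319
grasp_force: 40.7
clock: 10.52
eef_pos: [0.5972, 0.2327, 0.1922]
tool_rot: [0.0, 0.981, 0.195, -0.002]
force: [-9.9, 0.2, 8.8]
width: 0.318
grasp_force: 40.9
```

```bash
for i in 1; do python3 -m creep '[15,0.12,0.05,-0.03,0]'; python3 -m creep '[15,0.12,0.05,-0.03,0]'
python3 -m creep '[15,0.12,0.05,-0.03,0]'
python3 -m creep '[15,0.12,0.05,-0.03,0]'; done | grep -E "eef|force"
python3 - <<'E'
from h import *
cl=cal("wrist");im,d=ctrl.camera("wrist");P=cloud(0,d,cl)
o=ctrl.observe();print(o['eef_pos']);w=.39;x=np.array([np.cos(w),np.sin(w)]);y=np.array([-x[1],x[0]])
q=(P[...,:2]-o['eef_pos'][:2]);f=q@x;l=q@y;z=P[...,2]
k=(abs(l)<.002)&(abs(f)<.06)&(z>.19)&(z<.24)
for v in range(0,384,6):
    c=np.where(k[v])[0]
    if len(c):print(v,f[v,c].mean().round(4),z[v,c].mean().round(4))
E
```

```text
eef_pos: [0.5977, 0.2329, 0.192]
force: [-14.0, -0.9, 11.2]
grasp_force: 41.2
eef_pos: [0.5983, 0.233, 0.1918]
force: [-15.9, -0.9, 12.7]
grasp_force: 41.3
eef_pos: [0.5989, 0.2332, 0.1916]
force: [-18.3, -2.9, 14.3]
grasp_force: 41.5
eef_pos: [0.5996, 0.2335, 0.1914]
force: [-20.6, -3.1, 16.0]
grasp_force: 41.7
[0.59959332 0.23349361 0.19140511]
222 0.0259 0.2099
228 0.0232 0.2109
234 0.0195 0.21
240 0.0168 0.211
246 0.014 0.2117
252 0.0112 0.2125
258 0.0119 0.2189
264 0.0099 0.2208
270 0.0068 0.2211
276 0.0042 0.2219
282 0.0015 0.2227
288 -0.0015 0.2231
294 -0.004 0.2243
300 -0.0067 0.225
306 -0.01 0.2252
312 -0.0184 0.2197
318 -0.0214 0.2205
324 -0.0244 0.2212
330 -0.0273 0.2222
336 -0.0304 0.2229
342 -0.0337 0.2234
```

The force climbs and the pin slope gives 1.794 rad, so the arm is at its back stop. I'll relax, release, and go to the right articulator.

```bash
(python3 -m creep '[15,-0.15,-0.06,0.04,0, 15,-0.15,-0.06,0.04,0, 28,0,0,0,0, 40,0,0,0,0, 60,0,0,0,0]' 20
python3 -m creep '[60,0,0,0,0, 60,0,0,1,0, 60,0,0,3,0, 60,0,0,4,0]' 
python3 -m creep '[60,-1.4,-3.6,0,-0.118, 60,-1.4,-3.6,0,-0.118, 60,-1.4,-3.6,0,-0.118, 60,-1.4,-3.6,0,-0.118, 60,-1.4,-3.6,0,-0.118]'
python3 -m creep '[60,-1.4,-3.6,0,-0.118, 60,-1.4,-3.6,0,0, 60,-1.4,-3.6,0,0, 60,-1.4,-3.6,0,0, 60,-1.4,-3.4,-2,0]'
python3 -m creep '[60,0,0,0,0, 60,0,0,0,0]') | grep -E "eef|rot|force:"
python3 - <<'E'
from h import *
cl=cal("wrist");im,d=ctrl.camera("wrist");np.save("w.npy",d);np.savez("wc.npz",*cl);print(ctrl.observe()['eef_pos'])
cv2.imwrite("pics/w5.png",cv2.resize(im[...,::-1],(800,600)))
E
```

```text
eef_pos: [0.6008, 0.2336, 0.1911]
tool_rot: [0.0, 0.981, 0.195, -0.0]
force: [0.2, 0.1, -0.6]
grasp_force: 0.0
eef_pos: [0.5995, 0.2331, 0.2695]
tool_rot: [0.001, 0.981, 0.195, -0.003]
force: [1.3, 1.3, 1.4]
grasp_force: 0.0
eef_pos: [0.5301, 0.0521, 0.2723]
tool_rot: [-0.0, 0.995, -0.101, 0.001]
force: [0.6, 0.0, 1.7]
grasp_force: 0.0
eef_pos: [0.462, -0.1267, 0.2559]
tool_rot: [0.0, 0.988, -0.157, 0.004]
force: [1.1, 0.6, 0.9]
grasp_force: 0.0
eef_pos: [0.4599, -0.1258, 0.2517]
tool_rot: [0.0, 0.987, -0.159, -0.0]
force: [0.9, 0.2, 0.8]
grasp_force: 0.0
[ 0.46083249 -0.12484915  0.25219055]
```

View pics/w5.png

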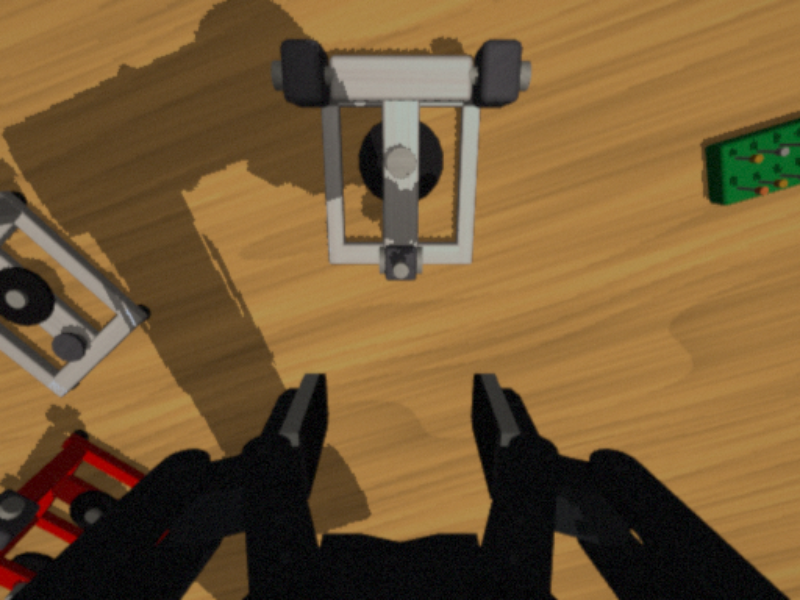

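The right articulator is centred under the tool: housings at (305,73) and (498,73), pin top at (401,270).

```bash
python3 w.py 305 73 498 73 401 270
```

```text
L [ 0.59088074 -0.11571935  0.12529236]
R [ 0.55818995 -0.21534666  0.12381584]
N [ 0.4720004  -0.13129263  0.13363908]
sep 0.10544744448990213
hinge [ 0.57478625 -0.16547567] yaw -0.31905680117112645 pin [ 0.47183666 -0.1312426 ] pin in frame -0.10849182545806757 0.00021307621424045885
tool [ 0.46083249 -0.12484915  0.25219055] -0.3169437588936284 to go [ 0.01100417 -0.00639345]
```

```bash
(python3 -m creep '[60,1.1,-0.6,0,0, 60,0,0,-4.1,0, 60,0,0,-4.1,0, 60,0,0,-4.1,0, 60,0,0,-3.2,0]'
python3 -m creep '[60,0,0,-0.9,0, 60,0,0,0,0, 60,0,0,0,0]')| grep -E "eef|rot|force:"
cat > n.py <<'E'
import sys
from h import *
cl=cal("wrist");im,d=ctrl.camera("wrist");P=cloud(0,d,cl)
o=ctrl.observe();w=float(sys.argv[1]);x=np.array([np.cos(w),np.sin(w)]);y=np.array([-x[1],x[0]])
q=(P[...,:2]-o['eef_pos'][:2]);f=q@x;l=q@y;z=P[...,2];zn=o['eef_pos'][2]+.019
k=(abs(f)<.03)&(abs(l)<.017)&(abs(z-zn)<.035)
print(o['eef_pos'])
c=k&(abs(l)<.002)
for v in range(0,384,4):
    i=np.where(c[v])[0]
    if len(i):print(v,f[v,i].mean().round(4),z[v,i].mean().round(4),'lat',l[v][k[v]].min().round(4),l[v][k[v]].max().round(4))
E
python3 n.py -.319
```

```text
eef_pos: [0.472, -0.1288, 0.0946]
tool_rot: [-0.0, 0.988, -0.156, -0.0]
force: [0.3, 0.8, -0.4]
grasp_force: 0.0
eef_pos: [0.4736, -0.1298, 0.0893]
tool_rot: [0.0, 0.988, -0.156, 0.001]
force: [0.2, -1.0, 0.4]
grasp_force: 0.0
[ 0.47411168 -0.12997109  0.09008435]
216 0.0289 0.1096 lat -0.012 0.009
220 0.0269 0.1098 lat -0.0121 0.0092
224 0.0249 0.1098 lat -0.0122 0.0092
228 0.023 0.1101 lat -0.0122 0.0092
232 0.0208 0.1099 lat -0.0118 0.0093
236 0.0187 0.11 lat -0.0119 0.0093
240 0.0165 0.1097 lat -0.0119 0.0093
244 0.0144 0.11 lat -0.0122 0.0094
248 0.0122 0.1099 lat -0.0121 0.0094
252 0.01 0.1099 lat -0.0151 0.0122
256 0.009 0.1119 lat -0.0153 0.0126
260 0.0089 0.1152 lat -0.015 0.0125
264 0.0077 0.1168 lat -0.0149 0.0123
268 0.006 0.1175 lat -0.015 0.0122
272 0.0038 0.1174 lat -0.0148 0.0126
276 0.0015 0.1172 lat -0.015 0.0126
280 0.0009 0.1195 lat -0.015 0.0123
284 0.0009 0.1224 lat -0.0152 0.0124
288 0.002 0.1267 lat -0.0111 0.0083
292 0.0027 0.1303 lat -0.0111 0.0083
296 0.0028 0.1331 lat -0.0107 0.0084
300 0.001 0.1333 lat -0.0059 0.0035
304 -0.0011 0.1333 lat -0.0058 0.0035
308 -0.0032 0.1333 lat -0.0054 0.0031
312 -0.0051 0.1334 lat -0.0042 0.0014
```

```bash
(python3 -m creep '[60,-0.18,-0.07,-0.3,0, 45,0,0,0,0, 38,0,0,0,0, 30,0,0,0,0, 25,0,0,0,0]' 30
python3 -m creep '[20,0,0,0,0, 20,0,0,0,0]'
python3 -m creep '[20,0.024,-0.008,0.328,0, 20,0.024,-0.008,0.328,0, 20,0.024,-0.008,0.328,0, 20,0.024,-0.008,0.328,0, 20,0.024,-0.008,0.328,0]'
python3 -m creep '[20,0.07,-0.022,0.322,0, 20,0.07,-0.022,0.322,0, 20,0.07,-0.022,0.322,0, 20,0.07,-0.022,0.322,0, 20,0.07,-0.022,0.322,0]')| grep -E "eef|force|width"
```

```text
eef_pos: [0.4706, -0.1306, 0.0854]
force: [0.1, 2.5, 2.5]
width: 0.317
grasp_force: 32.4
eef_pos: [0.4705, -0.1307, 0.0851]
force: [-0.3, 2.9, 4.7]
width: 0.318
grasp_force: 32.5
eef_pos: [0.4713, -0.1311, 0.101]
force: [3.6, 2.0, -3.9]
width: 0.322
grasp_force: 31.3
eef_pos: [0.4745, -0.1323, 0.1172]
force: [2.7, 3.3, -4.8]
width: 0.322
grasp_force: 30.8
```

About half the force of the left one, so this is the free arm. Carrying on along the arc.

```bash
(python3 -m creep '[20,0.114,-0.038,0.306,0, 20,0.114,-0.038,0.306,0, 20,0.114,-0.038,0.306,0, 20,0.114,-0.038,0.306,0, 20,0.114,-0.038,0.306,0]'
python3 -m creep '[20,0.158,-0.052,0.286,0, 20,0.158,-0.052,0.286,0, 20,0.158,-0.052,0.286,0, 20,0.158,-0.052,0.286,0, 20,0.158,-0.052,0.286,0]'
python3 -m creep '[20,0.194,-0.064,0.258,0, 20,0.194,-0.064,0.258,0, 20,0.194,-0.064,0.258,0, 20,0.194,-0.064,0.258,0, 20,0.194,-0.064,0.258,0]'
python3 -m creep '[20,0.232,-0.076,0.224,0, 20,0.232,-0.076,0.224,0, 20,0.232,-0.076,0.224,0, 20,0.232,-0.076,0.224,0, 20,0.232,-0.076,0.224,0]')| grep -E "eef|force"
```

```text
eef_pos: [0.4801, -0.1342, 0.1325]
force: [0.7, 5.0, -4.4]
grasp_force: 30.5
eef_pos: [0.488, -0.1368, 0.1468]
force: [-0.1, 4.5, -3.5]
grasp_force: 30.3
eef_pos: [0.4978, -0.14, 0.1597]
force: [1.3, 3.9, -3.4]
grasp_force: 30.1
eef_pos: [0.5094, -0.1438, 0.171]
force: [-1.6, 5.1, -2.6]
grasp_force: 30.2
```

```bash
(python3 -m creep '[20,0.258,-0.086,0.184,0, 20,0.258,-0.086,0.184,0, 20,0.258,-0.086,0.184,0, 20,0.258,-0.086,0.184,0, 20,0.258,-0.086,0.184,0]'
python3 -m creep '[20,0.282,-0.092,0.142,0, 20,0.282,-0.092,0.142,0, 20,0.282,-0.092,0.142,0, 20,0.282,-0.092,0.142,0, 20,0.282,-0.092,0.142,0]'
python3 -m creep '[20,0.3,-0.1,0.096,0, 20,0.3,-0.1,0.096,0, 20,0.3,-0.1,0.096,0, 20,0.3,-0.1,0.096,0, 20,0.3,-0.1,0.096,0]'
python3 -m creep '[20,0.31,-0.102,0.048,0, 20,0.31,-0.102,0.048,0, 20,0.31,-0.102,0.048,0, 20,0.31,-0.102,0.048,0, 20,0.31,-0.102,0.048,0]')| grep -E "eef|force"
```

```text
eef_pos: [0.5223, -0.1481, 0.1804]
force: [0.1, 6.1, -1.9]
grasp_force: 30.3
eef_pos: [0.5365, -0.1528, 0.1877]
force: [-1.7, 5.9, -1.2]
grasp_force: 30.3
eef_pos: [0.5517, -0.1579, 0.1928]
force: [-1.6, 4.9, -0.1]
grasp_force: 30.4
eef_pos: [0.5674, -0.1631, 0.1955]
force: [-1.4, 5.9, 0.2]
grasp_force: 30.4
```

```bash
(python3 -m creep '[20,0.314,-0.102,0,0, 20,0.314,-0.102,0,0, 20,0.314,-0.102,0,0, 20,0.314,-0.102,0,0, 20,0.314,-0.102,0,0]'
python3 -m creep '[20,0.308,-0.102,-0.04,0, 20,0.308,-0.102,-0.05,0, 20,0.308,-0.102,-0.05,0, 20,0.2,-0.07,-0.04,0]'
python3 -m creep '[20,0.12,-0.04,-0.03,0]'
python3 -m creep '[20,0.12,-0.04,-0.03,0]'
python3 -m creep '[20,0.12,-0.04,-0.03,0]')| grep -E "eef|force"; python3 n.py -.319
```

```text
eef_pos: [0.5834, -0.1683, 0.1959]
force: [-1.5, 5.8, 2.7]
grasp_force: 30.5
eef_pos: [0.5952, -0.1722, 0.1944]
force: [-1.5, 4.6, 5.6]
grasp_force: 31.0
eef_pos: [0.5965, -0.1727, 0.1941]
force: [0.2, 3.7, 4.9]
grasp_force: 31.1
eef_pos: [0.5976, -0.173, 0.1939]
force: [0.2, 5.1, 5.7]
grasp_force: 31.2
eef_pos: [0.5988, -0.1734, 0.1936]
force: [0.5, 5.1, 6.3]
grasp_force: 31.2
[ 0.59898501 -0.17348098  0.19360484]
228 0.021 0.2096 lat -0.0037 0.0051
232 0.0211 0.2143 lat -0.0042 0.0056
236 0.019 0.2142 lat -0.0042 0.0056
240 0.0172 0.2149 lat -0.0165 0.017
244 0.0146 0.214 lat -0.0167 0.0164
248 0.0124 0.214 lat -0.0168 0.0164
252 0.0104 0.2143 lat -0.0168 0.0167
256 0.0085 0.2148 lat -0.0167 0.0166
260 0.0066 0.2154 lat -0.0169 0.0168
264 0.0059 0.2178 lat -0.017 0.0168
268 0.0062 0.2217 lat -0.017 0.0169
272 0.0051 0.2232 lat -0.0165 0.0169
276 0.0033 0.2237 lat -0.0165 0.017
280 0.0012 0.2239 lat -0.0168 0.0168
284 -0.0009 0.2239 lat -0.0166 0.0167
288 -0.0027 0.2245 lat -0.0169 0.0167
292 -0.0045 0.225 lat -0.0168 0.0165
296 -0.0068 0.225 lat -0.0159 0.0153
300 -0.0085 0.2257 lat -0.0155 0.0153
304 -0.0109 0.2256 lat -0.0154 0.0153
308 -0.0128 0.226 lat -0.0156 0.0154
312 -0.0147 0.2265 lat -0.0157 0.0154
316 -0.0231 0.2198 lat -0.0155 0.0153
320 -0.0252 0.2202 lat -0.0155 0.0153
324 -0.0274 0.2206 lat -0.0153 0.0151
328 -0.0295 0.221 lat -0.0151 0.0148
```

```bash
(python3 -m creep '[20,0.2,-0.07,-0.05,0, 20,0.2,-0.07,-0.05,0]'
python3 -m creep '[20,0.2,-0.07,-0.05,0]'
python3 -m creep '[20,0.12,-0.04,-0.03,0]'
python3 -m creep '[20,0.12,-0.04,-0.03,0]'
python3 -m creep '[20,0.12,-0.04,-0.03,0]')| grep -E "eef|force"; python3 n.py -.319
```

```text
eef_pos: [0.6028, -0.1748, 0.1927]
force: [0.0, 4.5, 7.0]
grasp_force: 31.3
eef_pos: [0.6048, -0.1754, 0.1921]
force: [0.1, 4.3, 6.2]
grasp_force: 31.3
eef_pos: [0.6061, -0.1759, 0.1917]
force: [0.9, 5.0, 5.7]
grasp_force: 31.4
eef_pos: [0.6069, -0.1762, 0.1914]
force: [-2.3, 6.7, 7.7]
grasp_force: 31.6
eef_pos: [0.6075, -0.1764, 0.1912]
force: [-4.5, 7.0, 9.2]
grasp_force: 31.7
[ 0.60742343 -0.17637241  0.19126961]
228 0.019 0.2025 lat -0.0013 0.0032
232 0.0205 0.21 lat -0.0037 0.0057
236 0.0187 0.2105 lat -0.0037 0.0056
240 0.017 0.2115 lat -0.0166 0.017
244 0.0142 0.2103 lat -0.0166 0.017
248 0.0124 0.2109 lat -0.0168 0.0165
252 0.0103 0.2112 lat -0.0167 0.0167
256 0.0083 0.2116 lat -0.0169 0.0168
260 0.0064 0.2121 lat -0.0169 0.0169
264 0.0053 0.2139 lat -0.0168 0.0169
268 0.0064 0.219 lat -0.0169 0.017
272 0.0052 0.2203 lat -0.0169 0.017
276 0.0037 0.2214 lat -0.0169 0.0168
280 0.0014 0.2211 lat -0.0168 0.0168
284 -0.0002 0.222 lat -0.0168 0.0169
288 -0.0023 0.2222 lat -0.0168 0.0169
292 -0.0041 0.2228 lat -0.0169 0.017
296 -0.0057 0.2235 lat -0.0155 0.0167
300 -0.0076 0.2239 lat -0.0155 0.0153
304 -0.0098 0.224 lat -0.0155 0.0153
308 -0.0115 0.2247 lat -0.0157 0.0154
312 -0.0131 0.2255 lat -0.0156 0.0154
316 -0.0158 0.2251 lat -0.0154 0.0152
320 -0.0233 0.2195 lat -0.0154 0.0154
324 -0.0254 0.22 lat -0.0155 0.0152
328 -0.0276 0.2203 lat -0.0151 0.015
332 -0.029 0.2214 lat -0.0148 0.0146
```

The force rises and the slope gives 1.80 rad, so the free arm is at its stop. I'll release it and return to the tight one on the left.

```bash
(python3 -m creep '[20,-0.15,0.05,0.03,0, 28,0,0,0,0, 40,0,0,0,0, 60,0,0,0,0, 60,0,0,0,0]' 30
python3 -m creep '[60,0,0,1,0, 60,0,0,3.5,0, 60,0,0,3.5,0]'
python3 -m creep '[60,-0.07,4.1,0,0.118, 60,-0.07,4.1,0,0.118, 60,-0.07,4.1,0,0.118, 60,-0.07,4.1,0,0.118, 60,-0.07,4.1,0,0.118]'
python3 -m creep '[60,-0.07,4.1,0,0.118, 60,-0.07,4.1,0,0, 60,-0.07,4.1,0,0, 60,-0.07,4.1,0,0, 60,-0.07,4.0,0,0]'
python3 -m creep '[60,0,0,0,0, 60,0,0,0,0]')| grep -E "eef|force:|rot"
python3 - <<'E'
from h import *
im,d=ctrl.camera("scene");P=cloud("scene",d);w=-.319;x=np.array([np.cos(w),np.sin(w)]);y=np.array([-x[1],x[0]])
q=P[...,:2]-[.5755,-.1655];f=q@x;l=q@y;z=P[...,2]
k=(abs(l)<.004)&(abs(f)<.1)&(z>.14)&(z<.25)
for a in np.arange(.14,.24,.008):
    i=k&(z>=a)&(z<a+.008)
    if i.any():print(a.round(3),f[i].min().round(3),f[i].max().round(3))
E
```

```text
eef_pos: [0.6056, -0.1767, 0.1895]
tool_rot: [0.001, 0.988, -0.157, -0.0]
force: [0.7, 0.7, 0.2]
grasp_force: 0.0
eef_pos: [0.6045, -0.1762, 0.2694]
tool_rot: [0.001, 0.988, -0.157, -0.002]
force: [1.0, 0.4, 0.3]
grasp_force: 0.0
eef_pos: [0.602, 0.0305, 0.2705]
tool_rot: [0.0, 0.99, 0.139, 0.0]
force: [0.6, 0.5, -0.2]
grasp_force: 0.0
eef_pos: [0.5986, 0.2349, 0.2705]
tool_rot: [0.0, 0.981, 0.195, 0.001]
force: [1.1, 0.1, 0.6]
grasp_force: 0.0
eef_pos: [0.5985, 0.2352, 0.2692]
tool_rot: [0.0, 0.98, 0.197, -0.0]
force: [-0.9, -0.1, -0.2]
grasp_force: 0.0
0.14 0.026 0.027
0.148 0.023 0.029
0.156 0.018 0.019
0.164 0.019 0.021
0.172 0.008 0.023
0.18 0.024 0.025
0.188 0.025 0.025
0.204 0.038 0.054
0.212 -0.012 0.04
0.22 -0.036 0.041
0.228 -0.045 -0.039
```

```bash
(python3 -m creep '[60,0,-0.15,-3.5,0, 60,0,0,-3.3,0, 60,0,0,-1,0, 60,0,0,0,0, 60,0,0,0,0]')| grep -E "eef|force:|rot"; python3 n.py .39
```

```text
eef_pos: [0.5995, 0.2306, 0.193]
tool_rot: [0.001, 0.981, 0.195, 0.001]
force: [0.5, 0.5, 1.1]
grasp_force: 0.0
[0.60002796 0.23120709 0.19407972]
224 0.0235 0.2107 lat -0.0026 0.0073
228 0.0217 0.2114 lat -0.0025 0.0073
232 0.0198 0.2119 lat -0.0026 0.0074
236 0.017 0.2106 lat -0.0011 0.0058
240 0.0152 0.2113 lat -0.0011 0.0059
244 0.0131 0.2116 lat -0.0011 0.0058
248 0.0104 0.2107 lat -0.0075 0.0105
252 0.0088 0.2118 lat -0.0074 0.0117
256 0.0082 0.2145 lat -0.0069 0.0118
260 0.0091 0.2195 lat -0.0115 0.0163
264 0.008 0.2211 lat -0.0113 0.0159
268 0.0064 0.2219 lat -0.0111 0.0163
272 0.0046 0.2225 lat -0.0115 0.0161
276 0.0027 0.2228 lat -0.0115 0.0161
280 0.0008 0.2232 lat -0.0115 0.0161
284 -0.0012 0.2235 lat -0.0115 0.016
288 -0.003 0.224 lat -0.0115 0.0161
292 -0.0051 0.2242 lat -0.0117 0.0161
296 -0.0069 0.2248 lat -0.0072 0.0122
300 -0.0088 0.2253 lat -0.0072 0.0122
304 -0.0106 0.2258 lat -0.0072 0.0123
308 -0.0128 0.226 lat -0.0062 0.0113
312 -0.0213 0.2189 lat -0.0011 0.0054
316 -0.0232 0.2196 lat -0.0011 0.0054
320 -0.0251 0.2202 lat -0.0006 0.0054
324 -0.027 0.2209 lat -0.0006 0.0055
328 -0.0288 0.2217 lat -0.0006 0.0055
```

Still at the stop. I'll centre on the nose (−5 mm fore-aft, +2.3 mm lateral), grip it, then close along the reverse arc while keeping the forward pull well under 14 N.

```bash
(python3 -m creep '[60,-0.55,0.02,0,0, 45,0,0,0,0, 35,0,0,0,0, 28,0,0,0,0, 20,0,0,0,0]' 45
python3 -m creep '[15,0,0,0,0, 15,0,0,0,0]'
python3 -m creep '[15,-0.15,-0.06,0.03,0, 15,-0.2,-0.08,0.045,0]'
python3 -m creep '[15,-0.3,-0.124,0.055,0, 15,-0.3,-0.124,0.05,0, 15,-0.3,-0.124,0.04,0]')| grep -E "clock|eef|force"
```

```text
clock: 22.37
eef_pos: [0.5942, 0.2317, 0.1931]
force: [1.4, -1.6, 5.5]
grasp_force: 46.1
clock: 22.53
eef_pos: [0.5943, 0.2317, 0.1931]
force: [1.0, -3.0, 5.4]
grasp_force: 46.2
clock: 22.7
eef_pos: [0.5919, 0.2307, 0.1937]
force: [8.1, -1.3, 0.5]
grasp_force: 45.6
clock: 22.95
eef_pos: [0.5838, 0.2272, 0.195]
force: [10.6, -0.2, 0.5]
grasp_force: 45.4
```

```bash
(python3 -m creep '[15,-0.304,-0.126,0.02,0, 15,-0.304,-0.126,0.01,0, 15,-0.304,-0.126,0,0, 15,-0.304,-0.126,-0.01,0, 15,-0.304,-0.126,-0.02,0]'
python3 -m creep '[15,-0.302,-0.124,-0.03,0, 15,-0.302,-0.124,-0.04,0, 15,-0.302,-0.124,-0.05,0, 15,-0.302,-0.124,-0.06,0, 15,-0.302,-0.124,-0.065,0]')| grep -E "clock|eef|force"; python3 n.py .39
```

```text
clock: 23.37
eef_pos: [0.5688, 0.221, 0.1954]
force: [9.2, -1.1, 3.1]
grasp_force: 45.4
clock: 23.78
eef_pos: [0.554, 0.2149, 0.1936]
force: [10.1, -1.4, 4.1]
grasp_force: 45.1
[0.55330786 0.21461407 0.19346715]
224 0.0297 0.2224 lat -0.0109 0.0106
228 0.0277 0.2222 lat -0.0105 0.0104
232 0.025 0.2206 lat -0.0109 0.0109
236 0.0226 0.22 lat -0.0097 0.0097
240 0.0206 0.22 lat -0.0166 0.0164
244 0.0184 0.2197 lat -0.0165 0.0165
248 0.0165 0.2199 lat -0.0167 0.0166
252 0.016 0.2227 lat -0.0168 0.0168
256 0.0154 0.2251 lat -0.0167 0.0168
260 0.0141 0.2263 lat -0.0166 0.0169
264 0.012 0.2263 lat -0.0168 0.0168
268 0.0098 0.226 lat -0.0169 0.0164
272 0.0075 0.2257 lat -0.0169 0.0165
276 0.0052 0.2255 lat -0.0168 0.017
280 0.0024 0.2245 lat -0.0168 0.0169
284 0.0003 0.2245 lat -0.0167 0.0169
288 -0.0021 0.2243 lat -0.0169 0.0169
292 -0.0047 0.2238 lat -0.0169 0.0166
296 -0.014 0.2149 lat -0.0159 0.0156
300 -0.017 0.2142 lat -0.0153 0.0155
304 -0.02 0.2136 lat -0.0152 0.0153
308 -0.023 0.2131 lat -0.0153 0.0153
312 -0.026 0.2126 lat -0.0156 0.0156
316 -0.0288 0.2124 lat -0.0153 0.0153
```

```bash
(python3 -m creep '[15,-0.292,-0.12,-0.07,0, 15,-0.292,-0.12,-0.08,0, 15,-0.29,-0.12,-0.09,0, 15,-0.288,-0.118,-0.1,0, 15,-0.286,-0.117,-0.11,0]' 50
python3 -m creep '[15,-0.28,-0.115,-0.12,0, 15,-0.277,-0.113,-0.13,0, 15,-0.274,-0.112,-0.14,0, 15,-0.27,-0.11,-0.15,0, 15,-0.266,-0.108,-0.16,0]')| grep -E "clock|eef|force"; python3 n.py .39 | awk 'NR==1||NR%3==0'
```

```text
clock: 24.25
eef_pos: [0.5396, 0.209, 0.1896]
force: [8.6, -1.5, 6.5]
grasp_force: 49.2
clock: 24.67
eef_pos: [0.5259, 0.2033, 0.1833]
force: [5.7, -2.3, 10.0]
grasp_force: 49.3
[0.52525971 0.20312798 0.18296175]
196 0.028 0.1698 lat -0.0109 0.0102
208 0.0241 0.1788 lat -0.0136 0.0133
240 0.0246 0.2174 lat -0.0166 0.0165
252 0.0165 0.2135 lat -0.0166 0.0167
264 0.0138 0.219 lat -0.0169 0.017
276 0.0068 0.2175 lat -0.0169 0.017
288 -0.0024 0.2137 lat -0.0168 0.0169
300 -0.0235 0.196 lat -0.0152 0.0151
```

The nose lags the pads by about 9 mm aft and 4–5 mm up. The bush drag exceeds the weight, so the arm will stay put while I re-centre.

```bash
(python3 -m creep '[28,0,0,0,0, 36,0,0,0,0, 48,0,0,0,0, 48,0,0,0,0]' 20; python3 -m creep '[48,0.83,0.34,0.4,0, 48,0,0,0,0, 48,0,0,0,0]')| grep -E "clock|eef|force"; python3 n.py .39 | awk 'NR==1||NR%2==0'
```

```text
clock: 25.05
eef_pos: [0.5213, 0.2029, 0.1788]
force: [0.2, -0.0, 0.5]
grasp_force: 0.0
clock: 25.3
eef_pos: [0.5302, 0.2064, 0.183]
force: [-0.0, -0.3, -0.9]
grasp_force: 0.0
[0.53001889 0.20621993 0.18298144]
200 0.0244 0.1678 lat -0.0103 0.0086
208 0.0216 0.1735 lat -0.0119 0.0097
216 0.0189 0.1786 lat -0.0166 0.016
224 0.0166 0.1843 lat -0.0117 0.0097
232 0.028 0.2161 lat -0.012 0.0093
240 0.0263 0.22 lat -0.0118 0.0097
248 0.0222 0.2195 lat -0.012 0.0094
256 0.0158 0.2153 lat -0.015 0.0125
264 0.0115 0.2149 lat -0.015 0.0128
272 0.0097 0.2185 lat -0.0149 0.0125
280 0.0068 0.2201 lat -0.0149 0.0126
288 0.0004 0.2172 lat -0.0151 0.0124
296 -0.0064 0.2142 lat -0.0107 0.0083
304 -0.0254 0.1973 lat -0.0043 0.0019
```

```bash
(python3 -m creep '[48,0.74,0.17,0.6,0, 48,0,0,0,0, 36,0,0,0,0, 28,0,0,0,0, 20,0,0,0,0]' 50
python3 -m creep '[15,0,0,0,0, 15,0,0,0,0]'
python3 -m creep '[15,-0.269,-0.11,-0.157,0, 15,-0.269,-0.11,-0.157,0, 15,-0.269,-0.11,-0.157,0, 15,-0.269,-0.11,-0.157,0, 15,-0.269,-0.11,-0.157,0]'
python3 -m creep '[15,-0.244,-0.1,-0.199,0, 15,-0.244,-0.1,-0.199,0, 15,-0.244,-0.1,-0.199,0, 15,-0.244,-0.1,-0.199,0, 15,-0.244,-0.1,-0.199,0]')| grep -E "clock|eef|force"; python3 n.py .39 | awk 'NR==1||NR%2==0'
```

```text
clock: 25.77
eef_pos: [0.5375, 0.2078, 0.1896]
force: [-0.1, -0.3, 1.0]
grasp_force: 49.4
clock: 25.93
eef_pos: [0.5376, 0.2079, 0.1896]
force: [-0.7, 0.1, 0.4]
grasp_force: 49.4
clock: 26.35
eef_pos: [0.5275, 0.2036, 0.1845]
force: [5.8, 0.4, 7.4]
grasp_force: 50.6
clock: 26.77
eef_pos: [0.5148, 0.1982, 0.1755]
force: [1.1, 1.6, 12.9]
grasp_force: 52.5
[0.51418487 0.19800676 0.1750225 ]
196 0.0273 0.1599 lat -0.0104 0.0109
204 0.0239 0.1643 lat -0.0102 0.0107
212 0.0207 0.1686 lat -0.0124 0.0129
220 0.0175 0.1725 lat -0.0104 0.0109
228 0.0146 0.1767 lat -0.0103 0.0114
236 0.0115 0.1802 lat -0.0101 0.0111
244 0.0213 0.2069 lat -0.0167 0.0165
252 0.0187 0.2094 lat -0.0168 0.0166
260 0.0167 0.2125 lat -0.0169 0.0166
268 0.008 0.2052 lat -0.0165 0.0169
276 0.0028 0.2039 lat -0.017 0.0169
284 0.0005 0.2068 lat -0.017 0.0168
292 -0.0061 0.204 lat -0.0168 0.0168
```

```bash
(python3 -m creep '[15,-0.263,-0.108,-0.181,0, 15,-0.263,-0.108,-0.181,0, 15,-0.263,-0.108,-0.181,0, 15,-0.263,-0.108,-0.181,0, 15,-0.263,-0.108,-0.181,0]'
python3 -m creep '[15,-0.203,-0.083,-0.25,0, 15,-0.203,-0.083,-0.25,0, 15,-0.203,-0.083,-0.25,0, 15,-0.203,-0.083,-0.25,0, 15,-0.203,-0.083,-0.25,0]')| grep -E "clock|eef|force"; python3 n.py .39 | awk 'NR==1||NR%2==0'
```

```text
clock: 27.23
eef_pos: [0.5027, 0.1935, 0.1653]
force: [11.2, 3.9, 2.1]
grasp_force: 52.2
clock: 27.65
eef_pos: [0.492, 0.189, 0.153]
force: [4.7, 0.6, 6.5]
grasp_force: 53.2
[0.49148954 0.18885043 0.15240568]
204 0.0285 0.1542 lat -0.0104 0.011
212 0.025 0.157 lat -0.0103 0.0108
220 0.0217 0.1598 lat -0.0102 0.0107
228 0.0181 0.1619 lat -0.0108 0.0106
236 0.0147 0.1642 lat -0.0107 0.0111
244 0.0144 0.1722 lat -0.0167 0.0166
252 0.012 0.1756 lat -0.0167 0.0167
260 0.0178 0.192 lat -0.0169 0.0166
268 0.0151 0.1938 lat -0.0167 0.0169
276 0.0105 0.1928 lat -0.017 0.0169
284 0.0003 0.1842 lat -0.0168 0.0169
```

```bash
(python3 -m creep '[15,-0.158,-0.065,-0.282,0, 15,-0.158,-0.065,-0.282,0, 15,-0.158,-0.065,-0.282,0, 15,-0.158,-0.065,-0.282,0, 15,-0.158,-0.065,-0.282,0]'
python3 -m creep '[15,-0.117,-0.048,-0.305,0, 15,-0.117,-0.048,-0.305,0, 15,-0.117,-0.048,-0.305,0, 15,-0.117,-0.048,-0.305,0, 15,-0.117,-0.048,-0.305,0]')| grep -E "clock|eef|force"; python3 n.py .39 | awk 'NR==1||NR%2==0'
```

```text
clock: 28.12
eef_pos: [0.4832, 0.1853, 0.1387]
force: [1.1, -1.0, 9.8]
grasp_force: 54.3
clock: 28.53
eef_pos: [0.4767, 0.1825, 0.1231]
force: [-0.6, -1.3, 9.6]
grasp_force: 55.5
[0.47638737 0.18249612 0.12239893]
212 0.0289 0.137 lat -0.0102 0.0111
220 0.0252 0.1382 lat -0.0101 0.011
228 0.0215 0.1395 lat -0.0102 0.0111
236 0.0178 0.1407 lat -0.0102 0.011
244 0.0142 0.142 lat -0.0167 0.0165
252 0.0141 0.1495 lat -0.017 0.0165
260 0.0107 0.1509 lat -0.0169 0.0167
268 0.0097 0.1558 lat -0.0165 0.0168
276 0.0132 0.1668 lat -0.0168 0.0169
284 0.0102 0.1679 lat -0.0164 0.0166
292 0.0071 0.169 lat -0.0169 0.0169
```

```bash
(python3 -m creep '[15,-0.077,-0.031,-0.32,0, 15,-0.077,-0.031,-0.32,0, 15,-0.077,-0.031,-0.32,0, 15,-0.06,-0.025,-0.32,0, 15,-0.06,-0.025,-0.32,0]' 40
python3 -m creep '[15,-0.04,-0.016,-0.32,0, 15,-0.035,-0.015,-0.32,0, 15,-0.03,-0.012,-0.32,0]'
python3 -m creep '[15,-0.02,-0.01,-0.2,0]'
python3 -m creep '[15,-0.02,-0.01,-0.2,0]'
python3 -m creep '[15,-0.01,0,-0.15,0]')| grep -E "clock|eef|force"; python3 n.py .39 | awk 'NR==1||NR%2==0'
```

```text
clock: 29.0
eef_pos: [0.4725, 0.1808, 0.1066]
force: [-1.9, -1.0, 10.1]
grasp_force: 56.8
clock: 29.25
eef_pos: [0.4711, 0.1802, 0.0968]
force: [-3.6, -2.1, 10.6]
grasp_force: 57.5
clock: 29.33
eef_pos: [0.4709, 0.1802, 0.0946]
force: [-2.3, -1.6, 10.0]
grasp_force: 57.7
clock: 29.42
eef_pos: [0.4708, 0.1801, 0.0927]
force: [-3.1, -1.8, 9.8]
grasp_force: 57.8
clock: 29.5
eef_pos: [0.4707, 0.1801, 0.0912]
force: [-3.2, -1.5, 8.8]
grasp_force: 57.8
[0.4706251  0.18012776 0.09089777]
220 0.0286 0.1141 lat -0.0105 0.0109
228 0.0247 0.1144 lat -0.0106 0.0109
236 0.0207 0.1146 lat -0.0101 0.011
244 0.0165 0.1146 lat -0.0167 0.0165
252 0.0125 0.1152 lat -0.0168 0.0166
260 0.0122 0.1216 lat -0.0169 0.0167
268 0.0087 0.1226 lat -0.0166 0.0168
276 0.0056 0.1242 lat -0.017 0.0168
284 0.0056 0.13 lat -0.0164 0.0167
292 0.0075 0.1377 lat -0.0167 0.0169
300 0.0045 0.1388 lat -0.0153 0.0151
308 0.0011 0.1394 lat -0.0153 0.0151
```

The gripper's grip has crept to 58 N per pad, so I'll finish the last ~5 mm directly, in small steps.

```bash
(python3 -m creep '[15,0,0,-0.2,0, 15,0,0,-0.15,0]'
python3 -m creep '[15,0,0,-0.15,0]'
python3 -m creep '[15,0,0,-0.15,0]')| grep -E "clock|eef|force"; python3 n.py .39 | awk 'NR==1||NR%2==0'
```

```text
clock: 29.72
eef_pos: [0.4705, 0.18, 0.0876]
force: [-2.4, -1.4, 10.7]
grasp_force: 58.1
clock: 29.8
eef_pos: [0.4705, 0.18, 0.0861]
force: [-3.4, -1.0, 10.4]
grasp_force: 58.2
clock: 29.88
eef_pos: [0.4705, 0.18, 0.0847]
force: [-3.9, -1.8, 12.7]
grasp_force: 58.7
[0.47053061 0.18000084 0.08460572]
220 0.0294 0.1094 lat -0.0103 0.0113
228 0.0256 0.1098 lat -0.0104 0.0113
236 0.0213 0.1094 lat -0.0104 0.0108
244 0.0171 0.1092 lat -0.0167 0.0166
252 0.0129 0.1093 lat -0.0167 0.0167
260 0.0125 0.1156 lat -0.0168 0.0169
268 0.0095 0.1173 lat -0.017 0.0169
276 0.0052 0.1172 lat -0.017 0.0169
284 0.0048 0.1225 lat -0.0168 0.017
292 0.0061 0.1294 lat -0.0168 0.0169
300 0.005 0.133 lat -0.0153 0.0151
308 0.001 0.1329 lat -0.0153 0.0151
316 -0.0026 0.1333 lat -0.0152 0.015
```

```bash
(python3 -m creep '[32,0,0,0,0, 40,0,0,0,0, 45,0,0,0,0]' 20
python3 -m creep '[36,0,0,0.4,0, 28,0,0,0,0, 22,0,0,0,0, 20,0,0,0,0, 20,0,0,0,0]'
python3 -m creep '[20,0,0,-0.15,0]'
python3 -m creep '[20,0,0,-0.15,0]'
python3 -m creep '[20,0,0,-0.15,0]'
python3 -m creep '[20,0,0,-0.15,0]'
python3 -m creep '[20,0,0,-0.15,0]')| grep -E "clock|eef|force"; python3 n.py .39 | awk 'NR==1||NR%2==0'
```

```text
clock: 30.18
eef_pos: [0.4695, 0.1798, 0.083]
force: [0.6, -0.7, -1.1]
grasp_force: 0.0
clock: 30.6
eef_pos: [0.4696, 0.1798, 0.0871]
force: [-2.5, -1.3, 1.2]
grasp_force: 24.3
clock: 30.68
eef_pos: [0.4696, 0.1797, 0.086]
force: [-5.6, -3.4, 8.4]
grasp_force: 25.2
clock: 30.77
eef_pos: [0.4697, 0.1796, 0.0849]
force: [-8.1, -3.1, 13.8]
grasp_force: 25.7
clock: 30.85
eef_pos: [0.4699, 0.1796, 0.0841]
force: [-10.8, -2.9, 16.6]
grasp_force: 26.2
clock: 30.93
eef_pos: [0.4699, 0.1796, 0.0831]
force: [-12.6, -3.8, 21.0]
grasp_force: 26.8
clock: 31.02
eef_pos: [0.4701, 0.1796, 0.0822]
force: [-11.1, -4.1, 23.0]
grasp_force: 27.3
[0.47016053 0.17965435 0.08218751]
220 0.0297 0.1076 lat -0.0101 0.011
228 0.0263 0.1087 lat -0.0103 0.0111
236 0.022 0.1082 lat -0.0103 0.0113
244 0.018 0.1084 lat -0.0166 0.0165
252 0.0137 0.1081 lat -0.0167 0.0166
260 0.0126 0.1132 lat -0.0167 0.0168
268 0.0102 0.1159 lat -0.0169 0.017
276 0.0057 0.1154 lat -0.0168 0.0165
284 0.0052 0.1204 lat -0.0168 0.0168
292 0.0062 0.127 lat -0.0168 0.017
300 0.006 0.1316 lat -0.0155 0.0154
308 0.0022 0.1317 lat -0.0157 0.0156
316 -0.002 0.1315 lat -0.0155 0.0153
```

The force rises to 23 N, so the pin is firmly on its table. I'll relax, release, retreat and check.

```bash
(python3 -m creep '[20,0,0,0.3,0, 32,0,0,0,0, 45,0,0,0,0, 60,0,0,0,0]'
python3 -m creep '[60,0,0,1,0, 60,0,0,4,0, 60,0,0,4,0, 60,0,0,4,0, 60,-2,-1,2,0]'
python3 -m creep '[60,-3,-1,0,0, 60,-3,-1,0,0, 60,0,0,0,0, 60,0,0,0,0]')| grep -E "clock|eef|force"
python3 - <<'E'
from h import *
im,d=ctrl.camera("scene");cv2.imwrite("pics/f.png",cv2.resize(im[110:290,150:450,::-1],(800,480),interpolation=cv2.INTER_CUBIC))
E
```

```text
clock: 31.4
eef_pos: [0.4708, 0.1806, 0.0831]
force: [-0.4, 0.8, -0.6]
grasp_force: 0.0
clock: 31.82
eef_pos: [0.4539, 0.1718, 0.2373]
force: [-0.3, -0.5, 1.4]
grasp_force: 0.0
clock: 32.15
eef_pos: [0.3897, 0.1501, 0.2335]
force: [0.4, -0.8, -0.5]
grasp_force: 0.0
```

View pics/f.png

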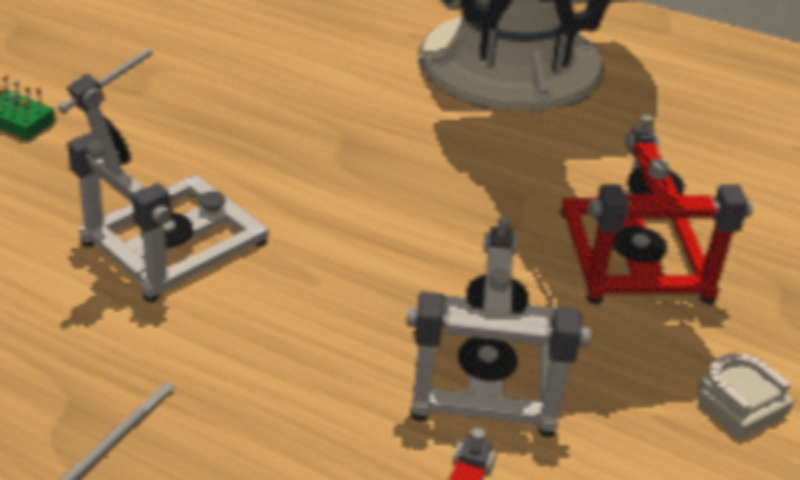

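```bash
python3 - <<'E'
from h import *
im,d=ctrl.camera("top");P=cloud("top",d)
for nm,m,w in(("L",(.5712,.2230),.39),("R",(.5755,-.1655),-.319)):
    x=np.array([np.cos(w),np.sin(w)]);y=np.array([-x[1],x[0]]);q=P[...,:2]-m;f=q@x;l=q@y;z=P[...,2]
    print(nm)
    for a in np.arange(-.14,.06,.01):
        i=(abs(l)<.005)&(f>=a)&(f<a+.01)&(z>0.05)&(z<.26)
        if i.any():print(a.round(2),z[i].max().round(4),np.median(z[i]).round(4))
E
```

```text
L
-0.05 0.1202 0.1195
-0.04 0.1108 0.1083
-0.03 0.1132 0.1088
-0.02 0.1119 0.1085
-0.01 0.116 0.1105
0.0 0.1141 0.1097
0.01 0.1111 0.1111
R
-0.05 0.233 0.2297
-0.04 0.2336 0.2283
-0.03 0.2299 0.2269
-0.02 0.2264 0.2247
-0.01 0.2251 0.1356
0.0 0.223 0.197
0.01 0.2274 0.2181
0.02 0.2266 0.2235
0.03 0.2223 0.2204
0.04 0.2131 0.2103
0.05 0.2108 0.2102
```

The left arm is level (shut), the right arm stands open at about 1.8 rad, and the other things are untouched. Handing in.

```bash
python3 -c "
from plant import ctrl;print(ctrl.close_job())"
```

```text
the job is handed in; nothing more can be done
None
```

Both arms were swung open to their back stops; the left (+y) articulator was the tight one and is now shut with its pin on the table, the right one stands open at its stop, and the job is handed in at 32 s; note that the light first grip slipped, so I regripped the left arm during the swing and pad force reached 59 N per finger (about 117 of the 120 N limit).

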